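Lay the straightedge against the blank under the router head

ROBOT

A 6-joint arm with a two-finger parallel gripper is mounted at the origin on the work surface. World frame = base frame: x ahead of the robot, y to its left, z up, the work surface at z = 0. Lengths are in m, angles in rad, forces in N, time in s.
With the tool pointing down it reaches from about 0.35 to 0.775 m from the base axis. Payload 5.5 kg.
Tool frame: the origin (TCP) lies between the finger pads; the fingertips stand 19 mm ahead of it and the grasp point (between the pads) is the TCP; z points along the fingers, y is the line along which they close (so a half turn about z gives the same grasp; the last joint's range is limited). The gripper opens to 85 mm and grips with 20 to 120 N. Pads are 22 mm wide; open, the fingers measure 114 mm over their backs; the gripper's body (76 mm by 85 mm) begins 54 mm behind the grasp point. The pads swing forward as they close: fully open they stand 13 mm farther back than shut.
Start: joints at [1.176, 0.313, 0.046, 1.304, 0, 1.431], TCP at [0.145, 0.556, 0.219] pointing down, gripper open.
Joint ranges: [-2.76, 2.76], [-0.86, 1.69], [-1.03, 1.26], [-2.2, 2.34], [-1.47, 1.5], [-3.14, 3.14]. Speed limits (rad/s): [2.57, 2.57, 3.14, 3.14, 3.14, 3.14].

INTERFACE

Orientations are given as a unit quaternion [w, x, y, z].
In Python, from workcell import env gives the robot as it stands.
- The arm moves only by the shell command python3 -m pendant 'ROWS' [FORCE]. ROWS is JSON, a list of rows, each an object with "travel": the shift along the tool's x, y, z scaled (see below), a list of three; "rot": the turn, a rotation vector about the tool's x, y, z scaled (see below), a list of three; "fingers": the opening, from -1 (shut) to 1 (fully open). In form: [{"travel": [dx, dy, dz], "rot": [wx, wy, wz], "fingers": fingers}, ...]. A call has 1 to 10 rows; each row is the pose to reach, as a shift and turn from the pose commanded when the call began, along the tool's axes at that moment; what a row does not reach only later rows make up. The controller multiplies each number of a shift by 0.12 m and each number of a turn by 60 degrees. A row lasts 1/10 s, in which the tool goes at most 50 mm and 8.59 degrees, less where a joint would pass 70% of its speed; a pose out of reach is approached as far as the arm can. A call with a number of a shift or a turn outside -1 to 1 is refused whole. A call with a gripper value outside its range is refused whole. The fingers move at their own pace and stop on an object; FORCE is the grip in N (left out, the last holds). Time passes only in rows, so rows that repeat a pose let the fingers close. It gives the time, the measured TCP pose, the force, the opening and the grip force at its end, in the units of the state.
- env.get_state(): the state, without advancing time (a new reading comes with each control period).
- env.read_camera(name): name is "side" or "top"; returns (picture, depth): 400x640x3 uint8, blue, green, red; 400x640 float32, m along the optical axis (not along the pixel's ray), 0 where there is no reading.
- env.camera_model(name): a dict with "fovy" (degrees; the focal length in pixels is half the picture's height over the tangent of half this angle, whatever the lens; pixels are square), "cx", "cy" (the principal point, pixels), "rvec" (rotation vector, rad) and "tvec" (3), from world to camera coordinates, as OpenCV has them. Camera axes: x right, y down, z forward; pixel columns grow to the right and rows downward; lengths in m; the calibration is good to about 2 mm. A picture is of the moment at which its call begins. camera_model takes no time and is no camera call.
- env.hand_in(): hands the job in; it is judged then, once.
Trained networks look in the newest picture that a camera, given by its name, has taken for a name from the list of things; names that differ only in an ending like _2 or _b are one class to them, and where a whole thing is asked for, a point or a joint stands for the part that bears it (a point fixed in the world has none). Each returns a list of dicts, best first, with "conf" (0 to 1); they miss things now and then, are a little off and sometimes report something else, mostly with a low value. They report only what shows in the picture. A call takes as long as a camera call. They do not tell look-alikes from the thing itself.
- env.outline_of(camera, target): "mask" (400x640 bool, what is visible of it) and "xy" ([column, row] in pixels, amid what is visible of it).
The state is a dict: "clock": time; "joint_pos": joint angles; "qvel": joint speeds; "tau": joint torques, N m; "tcp_pos": TCP position; "orientation": TCP orientation; "wrist_force": force on the tool from outside, world axes, zero at the start; "ft_torque": the same for the moment, N m; "finger_gap": finger opening in m; "grip_force": force on a finger pad.
Only numpy, scipy, OpenCV 4.12 (cv2) and the standard library are available. Lean on these libraries where they do the work, as an engineer would, in place of code of your own. Each camera call takes 0.05 s, during which the arm holds its last target. There are 200 camera calls.

TASK

Lift the lid off the storage case by its knob and stand it in the middle of the cutting mat, right way up. Then take the straightedge out of the case and lay it flat on the router's bed, its working edge flush along the front edge of the plywood blank and centred on it, and let go. Do not bump the spindle head above, and leave the toy octopus, the jar and the mug where they are.

Things in the scene. Friction and masses are not known exactly. Their poses are not given: they have to be found in the camera images.
- lid: Grey plastic lid of the storage case: an upside-down box, outside 108 (x) by 208 mm (y), 60 mm tall without its knob, walls 4 mm, 0.22 kg. Stands loose over the tray's low walls (about 5 mm play), its rim on the tray's base plate, 5 mm above the desk; lift it straight up 70 mm to clear the straightedge inside. Origin: centre of the bottom rim, z up.
- lid_knob (a point): Point on the axis of the lid's round black knob, 83 mm above the lid's bottom rim (23 mm above its flat top): grip here from above. The knob's head is 30 mm across and spans 71 to 95 mm above the rim.
- tray: Black tray of the storage case, fixed: base plate 120 (x) by 220 mm (y), 5 mm thick; low walls 4 mm thick around a space of 82 by 182 mm, their tops 20 mm above the desk. Origin: centre of its underside on the desk, z up. The straightedge lies in it under the lid, working edge towards the tray's +x.
- mat: Thin dark cutting mat, fixed flat on the desk, empty, 150 (x) by 240 mm (y), 3 mm thick. Origin: centre of its underside on the desk, z up. Case and mat stand to the left and right of the router, either way round.
- straightedge: Aluminium straightedge: flat bar 170 mm long (y), 40 mm wide (x -40 to 0), 8 mm thick, 0.25 kg, with an upright grip fin on its back half. The working edge is the long face at x = 0, away from the fin. Origin: middle of the working edge at the underside, z up. Starts flat on the tray's floor, 5 mm above the desk.
- fin (a point): Grip point in the straightedge's fin: 28 mm behind the working edge, 34 mm above the underside. The fin is 16 mm thick along the bar (y), 24 mm deep (x -40 to -16) and rises from 8 to 48 mm above the underside. Pinched along y, it can be held with the hand leaning back to the straightedge's -x; a lean of 35 to 45 degrees clears the router's head.
- edge_left (a point): Point on the working edge, 70 mm to the straightedge's +y from its middle, 4 mm above the underside.
- edge_right (a point): Point on the working edge, 70 mm to the straightedge's -y from its middle, 4 mm above the underside.
- blank: Plywood blank clamped on the router's bed, fixed: 90 (x 0 to 90) by 150 mm (y), 25 mm thick. Its front edge is the upright face at x = 0, facing -x, roughly to the robot. Origin: middle of that edge's lower line, on the bed's top face, 20 mm above the desk, z up.
- router: White bench router, fixed. Origin: on the desk, 20 mm below the blank's origin, same axes. Its flat bed (x -85 to 165, y -135 to 135 mm) is 20 mm high. Arch legs stand beside the blank (108 to 132 mm either side in y, x 30 to 85); arch and motor reach 350 mm above the desk. On the desk before it lie only low tools, under 40 mm.
- head: The router's white spindle head, fixed; same origin and axes as the router. A block 90 mm wide (y), x from -34 mm (in front of the blank's edge) to 54 mm, underside 98 mm above the desk (78 above the bed); collet and bit hang lower at x = 30 mm. An upright hand over the fin strikes it when the straightedge is at the blank: lean the tool back.
- octopus: Bystander: red six-armed toy octopus, 100 mm across, 68 mm tall. Leave alone.
- jar: Bystander: small capped glass jar, 60 mm across, 90 mm tall. Leave alone.
- mug: Bystander: blue mug, 80 mm across, 95 mm tall. Leave alone.
Not all that is in view belongs to the job. Leave any pink look-alike of the lid alone.

How it is judged:
By the outcome, as a careful person would: the job done as asked, in the order asked, and still so for the second after the job is handed in, with the robot touching nothing.
It also fails if it takes over 72 s, if anything falls off the work surface, if the arm or the gripper's body presses on something with over 40 N, if the wrist force passes 120 N, or if a joint passes its speed limit or range.

## Working session

There is one attempt and no reset: what is moved stays moved. The work goes in short steps, Python scripts to look and compute and a shell command to move; the robot and the scene stay as the last step left them, time stands still between calls to the robot, and variables do not carry over. Pictures are saved under pics/ and viewed, at most 10 in all, crops included, and the job is handed in when it is done.

```bash
mkdir -p pics; ls
cat > h.py <<'E'
import numpy as np, cv2
from workcell import env
from scipy.spatial.transform import Rotation as R
def cam(n):
    m=env.camera_model(n); f=200/np.tan(np.radians(m['fovy'])/2)
    return f,m['cx'],m['cy'],R.from_rotvec(m['rvec']).as_matrix(),np.array(m['tvec'])
def cloud(n,d):
    f,cx,cy,Rm,t=cam(n); v,u=np.mgrid[:400,:640]
    P=np.stack([(u-cx)/f*d,(v-cy)/f*d,d],-1)
    return (P-t)@Rm   # world
def proj(n,P):
    f,cx,cy,Rm,t=cam(n); c=np.asarray(P)@Rm.T+t
    return np.c_[f*c[...,0]/c[...,2]+cx, f*c[...,1]/c[...,2]+cy]
E
python3 - <<'E'
from h import *
for n in('side','top'):
    b,d=env.read_camera(n); cv2.imwrite(f'pics/{n}0.png',b); np.save(f'{n}0.npy',d)
    m=env.camera_model(n); print(n,m, (d>0).mean())
    W=cloud(n,d)
    for t in('lid','lid_knob','tray','mat','blank','router','head','octopus','jar','mug'):
        for o in env.outline_of(n,t)[:3]:
            k=o['mask']&(d>0)
            print(t,round(o['conf'],2),np.round(o['xy']),o['mask'].sum(),np.round(np.median(W[k],0),3) if k.any() else'')
print(env.get_state())
E
```

```text
pics
side {'fovy': 53.82290602318935, 'cx': 315.4415685638688, 'cy': 199.8109319432776, 'rvec': array([ 0.2445122 , -2.70069799,  1.45695965]), 'tvec': array([0.52099336, 0.12642188, 1.04071623])} 0.9961484375
lid 0.95 [394. 362.] 5167 [0.317 0.45  0.062]
lid 0.88 [278. 322.] 5982 [0.537 0.405 0.066]
lid_knob 0.94 [396. 362.] 5178 [0.317 0.45  0.062]
lid_knob 0.74 [278. 326.] 6069 [0.537 0.405 0.066]
tray 0.64 [289. 374.] 661 [0.496 0.469 0.006]
mat 0.85 [346. 166.] 1331 [ 0.48  -0.35   0.005]
blank 0.67 [296. 210.] 627 [0.582 0.005 0.046]
router 0.65 [294. 196.] 9131 [0.585 0.025 0.113]
head 0.72 [302. 162.] 2578 [0.567 0.015 0.209]
head 0.2 [348. 166.] 1390 [ 0.477 -0.351  0.005]
octopus 0.57 [260. 162.] 152 [ 0.771 -0.273  0.038]
jar 0.58 [211. 262.] 1077 [0.724 0.27  0.064]
mug 0.97 [186. 315.] 2686 [0.719 0.42  0.061]
top {'fovy': 54.65676979070884, 'cx': 319.85733243709626, 'cy': 200.34974225733907, 'rvec': array([ 2.20693046, -2.15984506,  0.12962785]), 'tvec': array([-0.03085509,  0.54813122,  1.38654814])} 0.9961015625
lid 0.55 [187. 266.] 2070 [0.314 0.441 0.059]
lid_knob 0
[... 732 characters left out ...]
int_pos': array([ 1.17640200e+00,  3.13172584e-01,  4.60910478e-02,  1.30358694e+00,
       -6.16659489e-06,  1.43119816e+00]), 'qvel': array([ 7.75080825e-04, -3.60847897e-04, -6.29285395e-04, -6.25767290e-04,
        5.72862812e-05,  6.80545187e-04]), 'tau': array([ 6.36835066e-04, -4.80484986e+01,  2.98814589e+01,  2.81433586e-04,
       -2.30149217e-04, -5.11237186e-07]), 'tcp_pos': array([0.1449547 , 0.55647374, 0.21913513]), 'orientation': array([1.98394620e-05, 1.27053739e-01, 9.91895833e-01, 6.08455627e-05]), 'wrist_force': array([ 0.13878113,  0.07111956, -0.09825   ]), 'ft_torque': array([-0.01097936, -0.08400972,  0.00471541]), 'grip_force': 0.0, 'finger_gap': 0.08529413387745817}
```

View pics/side0.png

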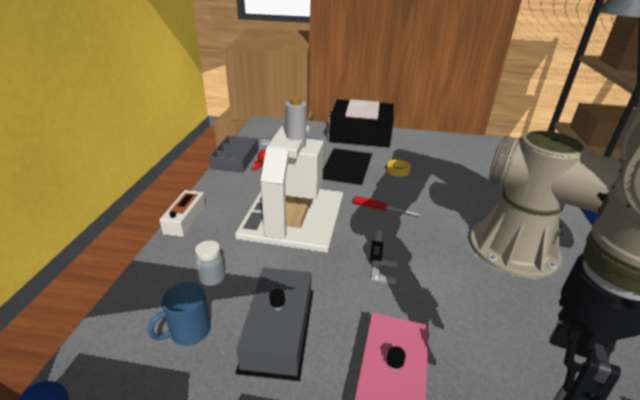

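View pics/top0.png

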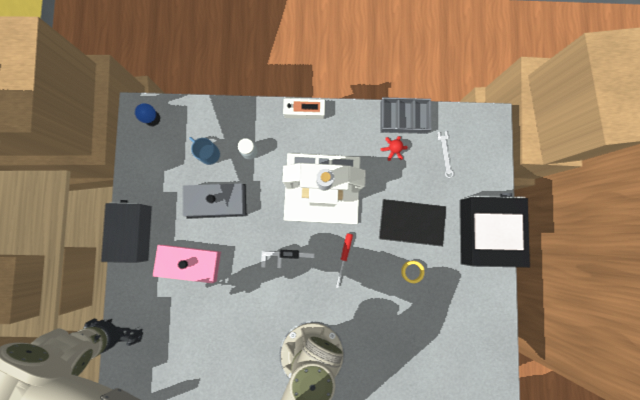

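Run:
```python
from h import *
D={n:np.load(f'{n}0.npy') for n in('side','top')}
I={n:cv2.imread(f'pics/{n}0.png') for n in D}
C={n:cloud(n,D[n]) for n in D}
def rect(P,nm):
    r=cv2.minAreaRect((P[:,:2]*1000).astype(np.float32)); print(nm,len(P),'c',np.round(r[0],1),'size',np.round(r[1],1),'ang',round(r[2],1),'z',np.round(np.median(P[:,2])*1000,1),'sd',P[:,2].std().round(4))
for n in D:
    W=C[n]; d=D[n]
    # desk
    k=(abs(W[...,2])<.02)&(W[...,0]>.1)&(W[...,0]<.8)&(abs(W[...,1])<.6)
    P=W[k]; P=P[abs(P[:,2])<.012]; A=np.c_[P[:,:2],np.ones(len(P))]; print(n,'desk',np.linalg.lstsq(A,P[:,2],rcond=None)[0],np.median(P[:,2]))
    def box(x0,x1,y0,y1,z0,z1): return W[(W[...,0]>x0)&(W[...,0]<x1)&(W[...,1]>y0)&(W[...,1]<y1)&(W[...,2]>z0)&(W[...,2]<z1)]
    rect(box(.44,.64,.22,.53,.055,.072),'lidtop')
    kn=box(.44,.64,.22,.53,.085,.12); print('knob',len(kn),kn.mean(0).round(4),kn.min(0).round(4),kn.max(0).round(4))
    rect(box(.4,.8,-.2,.2,.014,.026),'bed')
    rect(box(.4,.8,-.2,.2,.038,.05),'blank')
    rect(box(.4,.8,-.2,.2,.1,.4),'headarch')
    # mat by darkness
    g=I[n].max(2); k=(g<28)&(W[...,0]>.36)&(W[...,0]<.6)&(W[...,1]>-.52)&(W[...,1]<-.2)&(abs(W[...,2])<.015)
    k=cv2.morphologyEx(k.astype(np.uint8),cv2.MORPH_OPEN,np.ones((3,3)))>0
    rect(W[k],'mat')
    ms=max(env.outline_of(n,'mat'),key=lambda o:o['conf'])['mask']; rect(W[ms],'matnet')
```

```text
side desk [ 0.0002702  -0.00119886  0.00225151] 0.0019580786231348105
lidtop 4669 c [543.5 364.4] size [108.8 211.6] ang 3.3 z 66.6 sd 0.0019
knob 221 [0.5417 0.3698 0.0981] [0.5289 0.3505 0.0851] [0.5571 0.3807 0.1043]
bed 2896 c [563.6 -21.5] size [273.8 319.1] ang 88.0 z 21.8 sd 0.0019
blank 597 c [597.2  20.2] size [185.2  78.8] ang 83.9 z 46.5 sd 0.0025
headarch 4776 c [584.4   8.2] size [209.9 119. ] ang 87.9 z 213.2 sd 0.0627
mat 1116 c [ 479.5 -358. ] size [225.1 139.7] ang 85.9 z 5.1 sd 0.0014
matnet 1331 c [474.  192.3] size [ 157.2 1372.4] ang 0.3 z 5.1 sd 0.0363
top desk [-0.0008388  -0.00090343 -0.00043262] -0.0008429415666485209
lidtop 1746 c [540.3 364.3] size [108.4 210.6] ang 3.2 z 63.6 sd 0.0028
knob 63 [0.5398 0.3616 0.0977] [0.5273 0.3485 0.0859] [0.552  0.3748 0.1048]
bed 2425 c [563.1 -23.6] size [269.7 315.4] ang 88.3 z 18.8 sd 0.0026
blank 137 c [574.1 -14.9] size [233.9  48.2] ang 82.7 z 43.9 sd 0.0026
headarch 2332 c [581.3 -24.3] size [267.2 120. ] ang 88.3 z 247.8 sd 0.0432
mat 0 c [0. 0.] size [0. 0.] ang 0.0 z nan sd nan
matnet 2564 c [ 483.  -238.9] size [496.3 159.3] ang 87.6 z 1.9 sd 0.0936
  return _methods._mean(a, axis=axis, dtype=dtype,
  ret = ret.dtype.type(ret / rcount)
  ret = _var(a, axis=axis, dtype=dtype, out=out, ddof=ddof,
  arrmean = um.true_divide(arrmean, div, out=arrmean,
  ret = ret.dtype.type(ret / rcount)
```

```bash
cat >> h.py <<'E'
def Rlean(yaw,lean,flip=1):
    "tool z leans forward along yaw direction by lean deg; tool y = flip * left"
    y,l=np.radians([yaw,lean]); fx=np.array([np.cos(y),np.sin(y),0]); ly=np.array([-np.sin(y),np.cos(y),0])*flip
    z=fx*np.sin(l)+np.array([0,0,-1])*np.cos(l); return np.c_[np.cross(ly,z),ly,z]
def rel(p,Rt=None):
    s=env.get_state(); q=s['orientation']; R0=R.from_quat(np.r_[q[1:],q[0]]).as_matrix()
    print('t',s['clock'],'tcp',s['tcp_pos'].round(4),'gap',round(s['finger_gap'],4),'F',s['wrist_force'].round(1),'q',s['joint_pos'].round(2))
    print('travel',(R0.T@(np.array(p)-s['tcp_pos'])/.12).round(3))
    if Rt is not None: print('rot',(np.degrees(R.from_matrix(R0.T@Rt).as_rotvec())/60).round(3))
E
python3 -m pendant '[{"travel":[-0.9,-0.18,0],"rot":[0,0,0],"fingers":1},{"travel":[-0.9,-0.18,0],"rot":[0,0,0],"fingers":1}]' 60
python3 -m pendant '[{"travel":[-0.9,-0.18,0],"rot":[0,0,0],"fingers":1},{"travel":[-0.9,-0.18,0],"rot":[0,0,0],"fingers":1}]'
python3 -m pendant '[{"travel":[-0.9,-0.18,0],"rot":[0,0,0],"fingers":1},{"travel":[-0.9,-0.18,0],"rot":[0,0,0],"fingers":1}]'
python3 -m pendant '[{"travel":[-0.9,-0.18,0],"rot":[0,0,-0.3],"fingers":1},{"travel":[-0.9,-0.18,0],"rot":[0,0,-0.3],"fingers":1},{"travel":[-0.9,-0.18,0],"rot":[0,0,-0.3],"fingers":1},{"travel":[-0.9,-0.18,0],"rot":[0,0,-0.3],"fingers":1}]'
python3 -c "
from h import *
rel([.541,.3645,.089],Rlean(3.3,0))"
```

```text
clock: 1.4
tcp_pos: [0.2347, 0.5129, 0.2191]
orientation: [0.0, 0.125, 0.992, 0.0]
wrist_force: [0.4, 0.5, 0.2]
finger_gap: 0.0857
grip_force: 0.0
clock: 1.6
tcp_pos: [0.3262, 0.4683, 0.2193]
orientation: [0.0, 0.127, 0.992, 0.0]
wrist_force: [-0.4, 1.3, 0.0]
finger_gap: 0.0857
grip_force: 0.0
clock: 1.8
tcp_pos: [0.4165, 0.4243, 0.2193]
orientation: [0.0, 0.127, 0.992, 0.0]
wrist_force: [0.1, 1.0, -0.1]
finger_gap: 0.0854
grip_force: 0.0
clock: 2.2
tcp_pos: [0.516, 0.3757, 0.2184]
orientation: [-0.0, -0.028, 1.0, -0.0]
wrist_force: [-0.2, 0.5, -0.2]
finger_gap: 0.0856
grip_force: 0.0
t 2.2 tcp [0.516  0.3757 0.2184] gap 0.0856 F [-0.2  0.5 -0.2] q [ 0.5   0.44  0.23  1.36 -0.    0.45]
travel [-0.203 -0.104  1.078]
rot [-0.    -0.    -0.002]
```

```bash
python3 -m pendant '[{"travel":[-0.2,-0.1,0],"rot":[0,0,0],"fingers":1},{"travel":[-0.2,-0.1,0.3],"rot":[0,0,0],"fingers":1},{"travel":[-0.2,-0.1,0.7],"rot":[0,0,0],"fingers":1},{"travel":[-0.2,-0.1,0.95],"rot":[0,0,0],"fingers":1},{"travel":[-0.2,-0.1,0.95],"rot":[0,0,0],"fingers":1}]'
python3 -c "
from h import *
rel([.541,.3645,.089],Rlean(3.3,0))
n='side'; b,d=env.read_camera(n); cv2.imwrite('pics/side1.png',cv2.resize(b[220:390,180:380],None,fx=3,fy=3))"
```

```text
clock: 2.7
tcp_pos: [0.5337, 0.3658, 0.1]
orientation: [-0.005, -0.03, 1.0, -0.002]
wrist_force: [-1.2, -0.2, -0.1]
finger_gap: 0.085
grip_force: 0.0
t 2.7 tcp [0.5337 0.3658 0.1   ] gap 0.085 F [-1.2 -0.2 -0.1] q [0.48 0.51 0.05 1.12 0.   0.42]
travel [-0.061 -0.014  0.091]
rot [-0.004 -0.009  0.003]
```

View pics/side1.png

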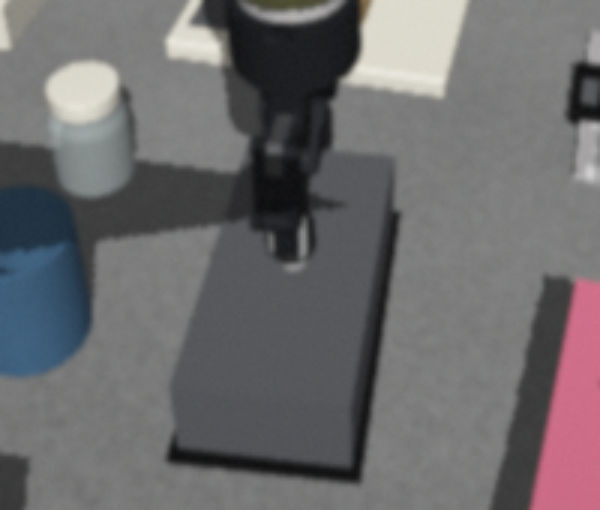

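```bash
python3 -m pendant '[{"travel":[0,0,0],"rot":[0,0,0],"fingers":1},{"travel":[0,0,0],"rot":[0,0,0],"fingers":1},{"travel":[0,0,0],"rot":[0,0,0],"fingers":1}]'
python3 -c "
from h import *
rel([.541,.3645,.089],Rlean(3.3,0))"
```

```text
clock: 3.05
tcp_pos: [0.5397, 0.3676, 0.1076]
orientation: [0.002, -0.03, 1.0, 0.001]
wrist_force: [-0.5, 0.7, 0.6]
finger_gap: 0.0851
grip_force: 0.0
t 3.05 tcp [0.5397 0.3676 0.1076] gap 0.0851 F [-0.5  0.7  0.6] q [0.48 0.51 0.06 1.12 0.   0.42]
travel [-0.009 -0.027  0.155]
rot [0.002 0.004 0.002]
```

```bash
python3 -m pendant '[{"travel":[-0.01,-0.025,0.08],"rot":[0,0,0],"fingers":1},{"travel":[-0.01,-0.025,0.155],"rot":[0,0,0],"fingers":1},{"travel":[-0.01,-0.025,0.155],"rot":[0,0,0],"fingers":1},{"travel":[-0.01,-0.025,0.155],"rot":[0,0,0],"fingers":1}]' 60
python3 -m pendant '[{"travel":[0,0,0],"rot":[0,0,0],"fingers":-1},{"travel":[0,0,0],"rot":[0,0,0],"fingers":-1},{"travel":[0,0,0],"rot":[0,0,0],"fingers":-1},{"travel":[0,0,0],"rot":[0,0,0],"fingers":-1},{"travel":[0,0,0],"rot":[0,0,0],"fingers":-1},{"travel":[0,0,0],"rot":[0,0,0],"fingers":-1},{"travel":[0,0,0],"rot":[0,0,0],"fingers":-1},{"travel":[0,0,0],"rot":[0,0,0],"fingers":-1}]' 60
```

```text
clock: 3.45
tcp_pos: [0.5394, 0.3634, 0.0857]
orientation: [-0.001, -0.03, 1.0, -0.0]
wrist_force: [-0.2, 0.2, 0.1]
finger_gap: 0.0852
grip_force: 0.0
clock: 4.25
tcp_pos: [0.5407, 0.3641, 0.0879]
orientation: [0.001, -0.03, 1.0, 0.0]
wrist_force: [0.3, -1.2, 5.8]
finger_gap: -0.0003
grip_force: 3.1
```

```bash
python3 -c "
from h import *
rel([.541,.3645,.089],Rlean(3.3,0))
o=[]
for n,(x,y) in dict(side=(220,250),top=(160,150)).items():
  b,d=env.read_camera(n); o.append(cv2.resize(b[y:y+130,x:x+100],None,fx=4,fy=4,interpolation=2)); 
  np.save(n+'1.npy',d); print(proj(n,np.array([[.541,.3645,.1],[.541,.3645,.065],env.get_state()['tcp_pos']])).round())
cv2.imwrite('pics/side2.png',np.hstack(o))"
```

```text
t 4.25 tcp [0.5407 0.3641 0.0879] gap -0.0003 F [ 0.3 -1.2  5.8] q [ 0.47  0.52  0.03  1.08 -0.    0.41]
travel [-0.002  0.003 -0.009]
rot [0.001 0.002 0.002]
[[278. 294.]
 [279. 306.]
 [278. 298.]]
[[209. 198.]
 [211. 199.]
 [210. 198.]]
```

View pics/side2.png

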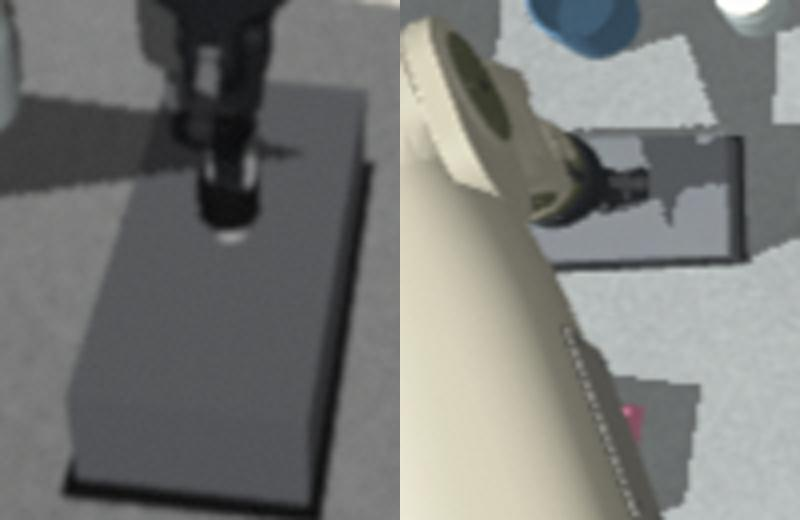

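```bash
python3 -c "
from h import *
for n in('side','top'):
  W=cloud(n,np.load(n+'1.npy'));W0=cloud(n,np.load(n+'0.npy'))
  for w in (W0,W):
    k=(w[...,0]>.49)&(w[...,0]<.6)&(w[...,1]>.28)&(w[...,1]<.46)&(w[...,2]>.072)&(w[...,2]<.13)
    H,xe,ye=np.histogram2d(w[k][:,1],w[k][:,2],bins=[np.arange(.29,.45,.01),np.arange(.07,.131,.01)])
    print(n); print(H.astype(int).T)
    print(w[k][:,0].min(),w[k][:,0].max())
"
python3 -m pendant '[{"travel":[0,0,0],"rot":[0,0,0],"fingers":-1},{"travel":[0,0,0],"rot":[0,0,0],"fingers":-1}]'
```

```text
side
[[ 0  0  0  0  0  0  0  0  7  0  0  0  0  0  0  0]
 [ 0  0  0  0  0  0  0  3 45  1  0  0  0  0  0  0]
 [ 0  0  0  0  0  0  3  7 51  1  0  0  0  0  0  0]
 [ 0  0  0  0  0  0 31 57 42  1  0  0  0  0  0  0]
 [ 0  0  0  0  0  0  0  0  0  0  0  0  0  0  0  0]
 [ 0  0  0  0  0  0  0  0  0  0  0  0  0  0  0  0]]
0.5289120730732781 0.5570804882075544
side
[[ 0  0  0  0  0  0  0  0  5  0  0  0  0  0  0  0]
 [ 0  0  0  0  0  0  0  3 43  5  0  0  0  0  0  0]
 [ 0  0  0  0  0  0  0  7 51  5  0  0  0  0  0  0]
 [ 0  0  0  0  0  0  1 13 53  1  0  0  0  0  0  0]
 [ 0  0  0  0  0  0  2  3 41  0  0  0  0  0  0  0]
 [ 0  0  0  0  0  0  3  4 37  0  0  0  0  0  0  0]]
0.5283076132997518 0.5565953005931779
top
[[ 0  0  0  0  0  0  2  0  0  0  0  0  0  0  0  0]
 [ 0  0  0  0  0  2  4  0  0  0  0  0  0  0  0  0]
 [ 0  0  0  0  0  1 14 18  9  0  0  0  0  0  0  0]
 [ 0  0  0  0  0  1  5  6  4  0  0  0  0  0  0  0]
 [ 0  0  0  0  0  0  0  0  0  0  0  0  0  0  0  0]
 [ 0  0  0  0  0  0  0  0  0  0  0  0  0  0  0  0]]
0.5273255260031924 0.5520399260297525
top
[[0 0 0 0 0 0 1 0 0 0 0 0 1 0 0 0]
 [0 0 0 0 0 0 1 0 0 0 0 0 0 0 0 0]
 [0 0 0 0 0 0 3 2 0 0 0 0 0 0 0 0]
 [0 0 0 0 0 0 1 0 0 0 0 0 0 0 0 0]
 [0 0 0 0 0 0 0 0 0 0 0 0 0 0 0 0]
 [0 0 0 0 0 0 1 0 0 0 0 0 0 0 0 0]]
0.5039404090796719 0.5321815793472842
clock: 4.55
tcp_pos: [0.5407, 0.3641, 0.0879]
orientation: [0.001, -0.03, 1.0, 0.0]
wrist_force: [0.1, -1.1, 5.8]
finger_gap: 0.0003
grip_force: 3.1
```

```bash
python3 -c "
from h import *
for k in '01':
    W=cloud('side',np.load(f'side{k}.npy'))
    P=W[(W[...,0]>.44)&(W[...,0]<.64)&(W[...,1]>.22)&(W[...,1]<.53)&(W[...,2]>.055)&(W[...,2]<.072)]
    r=cv2.minAreaRect((P[:,:2]*1000).astype(np.float32)); print(r)
    for c in ((277,300),(266,281),(272,273),(278,309)): print(c,W[c[1],c[0]].round(3))
b,d=env.read_camera('side')
cv2.imwrite('pics/s3.png',cv2.resize(b[240:330,230:330],(800,600),interpolation=cv2.INTER_CUBIC))"
```

```text
((543.5072021484375, 364.4188232421875), (108.78189086914062, 211.61886596679688), 3.2841386795043945)
(277, 300) [0.539 0.379 0.1  ]
(266, 281) [0.584 0.304 0.066]
(272, 273) [0.577 0.279 0.068]
(278, 309) [0.54  0.373 0.067]
((543.5103759765625, 365.4437255859375), (108.8277816772461, 212.0872344970703), 3.290337324142456)
(277, 300) [0.539 0.379 0.099]
(266, 281) [0.543 0.425 0.193]
(272, 273) [0.536 0.412 0.201]
(278, 309) [0.54  0.373 0.068]
```

View pics/s3.png

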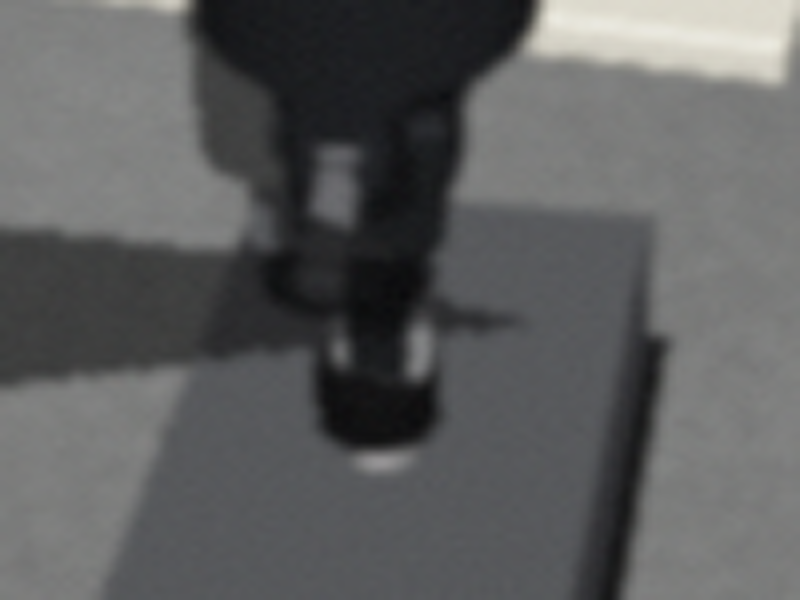

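```bash
python3 -m pendant '[{"travel":[0,0,-0.4],"rot":[0,0,0],"fingers":-1},{"travel":[0,0,-0.6],"rot":[0,0,0],"fingers":-1},{"travel":[0,0,-0.6],"rot":[0,0,0],"fingers":-1},{"travel":[0,0,-0.6],"rot":[0,0,0],"fingers":-1},{"travel":[0,0,-0.6],"rot":[0,0,0],"fingers":-1}]'
python3 -c "
from h import *
rel([.541,.3645,.089])
b,d=env.read_camera('side')
W=cloud('side',d); bt,dt=env.read_camera('top'); Wt=cloud('top',dt)
p=env.get_state()['tcp_pos']
u=proj('side',np.array([p,p-[0,0,.019]])); print(u)
for r in range(250,312,3): print(r,*[W[r,c].round(3) for c in (274,277,280)])
k=(abs(W[...,0]-p[0])<.04)&(abs(W[...,1]-p[1])<.06)&(W[...,2]>.11)&(W[...,2]<.19); P=W[k]
for z in np.arange(.11,.19,.005):
  s=P[(P[:,2]>=z)&(P[:,2]<z+.005)]; print(z.round(3),len(s), s[:,:2].mean(0).round(3) if len(s) else '', np.ptp(s[:,0]).round(3) if len(s) else '')
cv2.imwrite('pics/s4.png',cv2.resize(b[220:330,230:330],(545,600),interpolation=cv2.INTER_CUBIC))"
```

```text
clock: 5.1
tcp_pos: [0.5391, 0.3634, 0.1571]
orientation: [-0.001, -0.03, 1.0, -0.0]
wrist_force: [0.5, -0.0, -0.4]
finger_gap: 0.0002
grip_force: 0.0
t 5.1 tcp [0.5391 0.3634 0.1571] gap 0.0002 F [ 0.5 -0.  -0.4] q [0.47 0.48 0.15 1.24 0.   0.41]
travel [-0.017  0.008  0.567]
[[278.21054378 271.94704474]
 [278.53965993 279.41570392]]
250 [0.527 0.422 0.261] [0.523 0.421 0.261] [0.53  0.378 0.224]
253 [0.527 0.423 0.256] [0.524 0.417 0.251] [0.526 0.394 0.231]
256 [0.532 0.407 0.235] [0.527 0.41  0.238] [0.526 0.395 0.226]
259 [0.542 0.376 0.199] [0.537 0.375 0.199] [0.532 0.372 0.198]
262 [0.542 0.377 0.193] [0.537 0.376 0.193] [0.532 0.374 0.193]
265 [0.542 0.378 0.187] [0.537 0.376 0.186] [0.532 0.376 0.187]
268 [0.544 0.372 0.173] [0.537 0.376 0.178] [0.532 0.376 0.18 ]
271 [0.575 0.272 0.067] [0.569 0.269 0.065] [0.561 0.272 0.069]
274 [0.572 0.281 0.067] [0.566 0.279 0.067] [0.56  0.279 0.067]
277 [0.57  0.29  0.067] [0.564 0.286 0.065] [0.557 0.288 0.068]
280 [0.568 0.298 0.067] [0.562 0.295 0.065] [0.555 0.297 0.068]
283 [0.565 0.307 0.068] [0.559 0.305 0.067] [0.553 0.305 0.068]
286 [0.563 0.316 0.068] [0.558 0.313 0.066] [0.551 0.313 0.067]
289 [0.551 0.355 0.102] [0.545 0.355 0.102] [0.54  0.353 0.101]
292 [0.549 0.363 0.102] [0.544 0.361 0.101] [0.538 0.36  0.102]
295 [0.547 0.37  0.102] [0.542 0.37  0.103] [0.537 0.367 0.1  ]
298 [0.545 0.378 0.103] [0.54  0.377 0.103] [0.534 0.375 0.102]
301 [0.545 0.381 0.097] [0.539 0.379 0.097] [0.534 0.377 0.095]
304 [0.545 0.381 0.089] [0.54  0.379 0.088] [0.534 0.378 0.089]
307 [0.546 0.379 0.079] [0.54  0.38  0.081] [0.391 0.878 0.668]
310 [0.547 0.377 0.067] [0.542 0.374 0.066] [0.536 0.374 0.066]
0.11 0  
0.115 0  
0.12 0  
0.125 0  
0.13 0  
0.135 0  
0.14 0  
0.145 0  
0.15 0  
0.155 0  
0.16 0  
0.165 0  
0.17 8 [0.54  0.371] 0.016
0.175 18 [0.537 0.37 ] 0.022
0.18 26 [0.536 0.372] 0.022
0.185 29 [0.535 0.372] 0.021
```

View pics/s4.png

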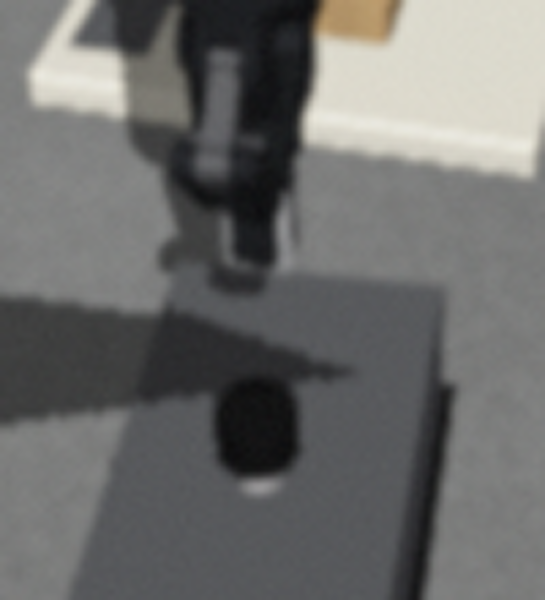

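```bash
python3 -m pendant '[{"travel":[0,0,0],"rot":[0,0,0],"fingers":-1},{"travel":[0,0,0],"rot":[0,0,0],"fingers":-1},{"travel":[0,0,0],"rot":[0,0,0],"fingers":-1},{"travel":[0,0,0],"rot":[0,0,0],"fingers":-1},{"travel":[0,0,0],"rot":[0,0,0],"fingers":-1}]'
python3 -c "
from h import *
rel([.541,.3645,.089])
b,d=env.read_camera('side')
W=cloud('side',d)
p=env.get_state()['tcp_pos']
for nm,z0,z1 in(('fin',.165,.2),('knob',.08,.097)):
  k=(abs(W[...,0]-p[0])<.03)&(abs(W[...,1]-.38)<.012)&(W[...,2]>z0)&(W[...,2]<z1); P=W[k]
  print(nm,len(P),P.min(0).round(4),P.max(0).round(4),np.median(P,0).round(4))
k=(abs(W[...,0]-p[0])<.03)&(abs(W[...,1]-.365)<.02)&(W[...,2]>.099)&(W[...,2]<.106);P=W[k];print('top',len(P),P.mean(0).round(4),P.min(0).round(4),P.max(0).round(4))
for r in range(262,274): print(r,*[W[r,c].round(3) for c in (275,277,279)])
"
```

```text
clock: 5.7
tcp_pos: [0.5399, 0.3638, 0.1585]
orientation: [0.0, -0.03, 1.0, 0.0]
wrist_force: [-0.3, 0.3, -0.3]
finger_gap: -0.0001
grip_force: 0.0
t 5.7 tcp [0.5399 0.3638 0.1585] gap -0.0001 F [-0.3  0.3 -0.3] q [0.47 0.48 0.15 1.24 0.   0.41]
travel [-0.009  0.005  0.579]
fin 112 [0.5287 0.3681 0.1719] [0.5497 0.3793 0.2   ] [0.5369 0.3758 0.1879]
knob 89 [0.5288 0.3681 0.08  ] [0.5551 0.3819 0.097 ] [0.5396 0.3781 0.088 ]
top 140 [0.5428 0.3669 0.1014] [0.5291 0.3516 0.0992] [0.5563 0.3811 0.1045]
262 [0.54  0.378 0.194] [0.536 0.378 0.194] [0.533 0.377 0.195]
263 [0.54  0.378 0.191] [0.537 0.376 0.191] [0.533 0.377 0.192]
264 [0.541 0.374 0.186] [0.536 0.378 0.19 ] [0.533 0.377 0.19 ]
265 [0.541 0.376 0.185] [0.537 0.376 0.186] [0.533 0.376 0.187]
266 [0.54  0.378 0.185] [0.537 0.377 0.184] [0.533 0.378 0.186]
267 [0.541 0.375 0.18 ] [0.537 0.376 0.181] [0.533 0.376 0.182]
268 [0.543 0.37  0.172] [0.539 0.37  0.173] [0.535 0.371 0.175]
269 [0.574 0.264 0.066] [0.569 0.266 0.068] [0.565 0.264 0.067]
270 [0.574 0.267 0.066] [0.569 0.268 0.068] [0.564 0.268 0.068]
271 [0.572 0.272 0.068] [0.568 0.27  0.067] [0.564 0.269 0.067]
272 [0.572 0.274 0.066] [0.567 0.274 0.067] [0.563 0.274 0.068]
273 [0.571 0.278 0.068] [0.567 0.277 0.067] [0.563 0.275 0.066]
```

```bash
python3 -m pendant '[{"travel":[-0.025,0.025,0],"rot":[0,0,0],"fingers":1},{"travel":[-0.025,0.025,0],"rot":[0,0,0],"fingers":1},{"travel":[-0.025,0.025,0],"rot":[0,0,0],"fingers":1},{"travel":[-0.025,0.025,0],"rot":[0,0,0],"fingers":1},{"travel":[-0.025,0.025,0],"rot":[0,0,0],"fingers":1},{"travel":[-0.025,0.025,0.3],"rot":[0,0,0],"fingers":1},{"travel":[-0.025,0.025,0.6],"rot":[0,0,0],"fingers":1},{"travel":[-0.025,0.025,0.84],"rot":[0,0,0],"fingers":1},{"travel":[-0.025,0.025,0.84],"rot":[0,0,0],"fingers":1},{"travel":[-0.025,0.025,0.84],"rot":[0,0,0],"fingers":1}]'
python3 -m pendant '[{"travel":[0,0,0],"rot":[0,0,0],"fingers":1},{"travel":[0,0,0],"rot":[0,0,0],"fingers":1},{"travel":[0,0,0],"rot":[0,0,0],"fingers":-1},{"travel":[0,0,0],"rot":[0,0,0],"fingers":-1},{"travel":[0,0,0],"rot":[0,0,0],"fingers":-1},{"travel":[0,0,0],"rot":[0,0,0],"fingers":-1},{"travel":[0,0,0],"rot":[0,0,0],"fingers":-1},{"travel":[0,0,0],"rot":[0,0,0],"fingers":-1}]' 60
```

```text
clock: 6.75
tcp_pos: [0.5425, 0.3668, 0.0579]
orientation: [-0.0, -0.03, 1.0, -0.0]
wrist_force: [-0.4, 0.1, 0.2]
finger_gap: 0.0855
grip_force: 0.0
clock: 7.55
tcp_pos: [0.543, 0.3668, 0.0582]
orientation: [0.0, -0.03, 1.0, -0.0]
wrist_force: [-0.1, -1.7, 4.9]
finger_gap: 0.0281
grip_force: 59.4
```

```bash
python3 -m pendant '[{"travel":[0,0,-0.2],"rot":[0,0,0],"fingers":-1},{"travel":[0,0,-0.4],"rot":[0,0,0],"fingers":-1},{"travel":[0,0,-0.7],"rot":[0,0,0],"fingers":-1},{"travel":[0,0,-1],"rot":[0,0,0],"fingers":-1},{"travel":[0,0,-1],"rot":[0,0,0],"fingers":-1},{"travel":[0,0,-1],"rot":[0,0,0],"fingers":-1}]'
python3 -c "
from h import *
rel([.40,.2,.18])
def rect(P,nm):
    r=cv2.minAreaRect((P[:,:2]*1000).astype(np.float32)); print(nm,len(P),'c',np.round(r[0],1),'size',np.round(r[1],1),'ang',round(r[2],1))
for n in('side','top'):
  b=cv2.imread(f'pics/{n}0.png'); d=np.load(n+'0.npy'); W=cloud(n,d)
  k=(W[...,0]>.36)&(W[...,0]<.6)&(W[...,1]>-.51)&(W[...,1]<-.2)&(abs(W[...,2])<.015)
  g=b.max(2); print(np.percentile(g[k],[1,10,25,50,75,90]))
  for th in (35,45,60):
    m=(k&(g<th)).astype(np.uint8); nn,l,s,_=cv2.connectedComponentsWithStats(m); i=1+s[1:,4].argmax(); rect(W[l==i],(n,th))
  b,d=env.read_camera(n); np.save(n+'2.npy',d); cv2.imwrite(f'pics/{n}2.png',b)
  W=cloud(n,d)
  P=W[(W[...,0]>.44)&(W[...,0]<.64)&(W[...,1]>.22)&(W[...,1]<.53)&(W[...,2]>.17)&(W[...,2]<.192)]; rect(P,'lid'); print(np.median(P,0))
  for t in('fin','straightedge','tray'):
    for o in env.outline_of(n,t)[:2]:
      kk=o['mask']; print(n,t,round(o['conf'],2),o['xy'],kk.sum(),np.median(W[kk],0).round(3),W[kk].max(0).round(3))
"
```

```text
clock: 8.15
tcp_pos: [0.5429, 0.3672, 0.1777]
orientation: [0.0, -0.03, 1.0, 0.0]
wrist_force: [0.4, -0.0, -3.4]
finger_gap: 0.0284
grip_force: 60.0
t 8.15 tcp [0.5429 0.3672 0.1777] gap 0.0284 F [ 0.4 -0.  -3.4] q [0.47 0.48 0.2  1.29 0.   0.41]
travel [ 1.272 -1.32  -0.021]
[ 20.  21.  23.  47. 121. 124.]
('side', 35) 1169 c [ 479.6 -356.5] size [228.3 140.4] ang 84.8
('side', 45) 1212 c [ 479.6 -358.6] size [233.7 142.6] ang 84.9
('side', 60) 1284 c [ 479.3 -358.5] size [236.8 145.9] ang 85.1
lid 4574 c [543.4 367.6] size [108.6 212.2] ang 3.3
[0.53182523 0.41185019 0.18594544]
side fin 0.91 [267.0, 346.0] 623 [0.549 0.423 0.015] [0.574 0.878 0.668]
side straightedge 0.81 [272.4, 348.4] 645 [0.548 0.421 0.015] [0.574 0.878 0.668]
side tray 0.65 [283.9, 354.6] 2648 [0.516 0.433 0.007] [0.604 0.878 0.668]
side tray 0.27 [298.0, 211.9] 546 [0.576 0.016 0.046] [0.607 0.878 0.668]
[ 45.  47.  48. 119. 187. 190.]Traceback (most recent call last):
  File "<string>", line 11, in <module>
    m=(k&(g<th)).astype(np.uint8); nn,l,s,_=cv2.connectedComponentsWithStats(m); i=1+s[1:,4].argmax(); rect(W[l==i],(n,th))
                                                                                     ~~~~~~~~~~~~~~^^
ValueError: attempt to get argmax of an empty sequence
```

```bash
python3 -m pendant '[{"travel":[0.3,-0.3,0],"rot":[0,0,0],"fingers":-1},{"travel":[0.63,-0.66,0],"rot":[0,0,0],"fingers":-1},{"travel":[0.63,-0.66,0],"rot":[0,0,0],"fingers":-1},{"travel":[0.63,-0.66,0],"rot":[0,0,0],"fingers":-1}]'
python3 -m pendant '[{"travel":[0.3,-0.3,0],"rot":[0,0,0],"fingers":-1},{"travel":[0.63,-0.66,0],"rot":[0,0,0],"fingers":-1},{"travel":[0.63,-0.66,0],"rot":[0,0,0],"fingers":-1},{"travel":[0.63,-0.66,0],"rot":[0,0,0],"fingers":-1}]'
for i in 1; do
python3 -m pendant '[{"travel":[0.02,-0.4,0],"rot":[0,0,0],"fingers":-1},{"travel":[0.05,-0.83,0],"rot":[0,0,0],"fingers":-1},{"travel":[0.05,-0.83,0],"rot":[0,0,0],"fingers":-1},{"travel":[0.05,-0.83,0],"rot":[0,0,0],"fingers":-1}]'
python3 -m pendant '[{"travel":[0.02,-0.4,0],"rot":[0,0,0],"fingers":-1},{"travel":[0.05,-0.83,0],"rot":[0,0,0],"fingers":-1},{"travel":[0.05,-0.83,0],"rot":[0,0,0],"fingers":-1},{"travel":[0.05,-0.83,0],"rot":[0,0,0],"fingers":-1}]'
done
python3 -c "
from h import *
rel([.40,-.2,.178],Rlean(-5,0))
n='top'
b=cv2.imread(f'pics/{n}0.png'); d=np.load(n+'0.npy'); W=cloud(n,d)
k=(W[...,0]>.36)&(W[...,0]<.6)&(W[...,1]>-.51)&(W[...,1]<-.2)&(abs(W[...,2])<.015)
g=b.max(2)
for th in (60,85,110):
    m=(k&(g<th)).astype(np.uint8); nn,l,s,_=cv2.connectedComponentsWithStats(m); i=1+s[1:,4].argmax(); P=W[l==i]; r=cv2.minAreaRect((P[:,:2]*1000).astype(np.float32)); print(th,r)
"
```

```text
clock: 8.75
tcp_pos: [0.4699, 0.2819, 0.1767]
orientation: [-0.001, -0.029, 1.0, -0.0]
wrist_force: [-0.1, 0.7, -2.0]
finger_gap: 0.028
grip_force: 60.2
clock: 9.15
tcp_pos: [0.4011, 0.1995, 0.1779]
orientation: [0.0, -0.029, 1.0, 0.0]
wrist_force: [0.2, 1.0, -3.4]
finger_gap: 0.0282
grip_force: 60.7
clock: 9.55
tcp_pos: [0.4035, 0.0996, 0.1782]
orientation: [0.001, -0.028, 1.0, 0.0]
wrist_force: [-0.4, 0.5, -2.3]
finger_gap: 0.0281
grip_force: 61.2
clock: 9.95
tcp_pos: [0.4025, 0.0003, 0.1779]
orientation: [0.001, -0.029, 1.0, 0.0]
wrist_force: [-0.9, 0.6, -2.6]
finger_gap: 0.0283
grip_force: 61.6
t 9.95 tcp [4.025e-01 3.000e-04 1.779e-01] gap 0.0283 F [-0.9  0.6 -2.6] q [-0.2  -0.   -0.43  1.14  0.   -0.26]
travel [ 0.117 -1.665 -0.002]
rot [0.001 0.001 0.139]
60 ((477.6903076171875, -365.4969177246094), (233.43626403808594, 143.32911682128906), 84.74795532226562)
85 ((477.8387145996094, -366.8439025878906), (237.96104431152344, 147.3589630126953), 84.77701568603516)
110 ((477.6478271484375, -366.7889709472656), (241.25433349609375, 149.45704650878906), 84.83000946044922)
```

```bash
python3 -m pendant '[{"travel":[0,-0.4,0],"rot":[0,0,0],"fingers":-1},{"travel":[0,-0.77,0],"rot":[0,0,0],"fingers":-1},{"travel":[0,-0.77,0],"rot":[0,0,0],"fingers":-1}]'
python3 -m pendant '[{"travel":[0,-0.4,0],"rot":[0,0,0],"fingers":-1},{"travel":[0,-0.77,0],"rot":[0,0,0],"fingers":-1},{"travel":[0,-0.77,0],"rot":[0,0,0],"fingers":-1}]'
python3 -m pendant '[{"travel":[-0.15,-0.4,0],"rot":[0,0,0],"fingers":-1},{"travel":[-0.24,-0.76,0],"rot":[0,0,0],"fingers":-1},{"travel":[-0.24,-0.76,0],"rot":[0,0,0],"fingers":-1}]'
python3 -m pendant '[{"travel":[-0.15,-0.4,0],"rot":[0,0,0.07],"fingers":-1},{"travel":[-0.24,-0.76,0],"rot":[0,0,0.142],"fingers":-1},{"travel":[-0.24,-0.76,0],"rot":[0,0,0.142],"fingers":-1},{"travel":[-0.24,-0.76,0],"rot":[0,0,0.142],"fingers":-1},{"travel":[-0.24,-0.76,0],"rot":[0,0,0.142],"fingers":-1},{"travel":[-0.24,-0.76,0],"rot":[0,0,0.142],"fingers":-1}]'
cat > lid.py <<'E'
from h import *
import sys
rel([.480,-.362,float(sys.argv[1])],Rlean(-5.2,0))
for n in('side','top'):
  b,d=env.read_camera(n); np.save(n+'3.npy',d); cv2.imwrite(f'pics/{n}3.png',b); W=cloud(n,d)
  z=float(sys.argv[2]); P=W[(W[...,0]>.38)&(W[...,0]<.6)&(W[...,1]>-.52)&(W[...,1]<-.22)&(abs(W[...,2]-z)<.012)&(b.max(2)<140)]
  r=cv2.minAreaRect((P[:,:2]*1000).astype(np.float32)); print(n,len(P),r,np.median(P[:,2]))
E
python3 lid.py .178 .186
```

```text
clock: 10.25
tcp_pos: [0.409, -0.0943, 0.178]
orientation: [0.001, -0.029, 1.0, -0.001]
wrist_force: [-0.5, 0.5, -2.4]
finger_gap: 0.0279
grip_force: 61.8
clock: 10.55
tcp_pos: [0.4148, -0.1869, 0.1778]
orientation: [0.001, -0.029, 1.0, -0.001]
wrist_force: [0.5, 0.8, -3.9]
finger_gap: 0.0282
grip_force: 62.1
clock: 10.85
tcp_pos: [0.4501, -0.2763, 0.1771]
orientation: [0.001, -0.03, 1.0, -0.001]
wrist_force: [-1.1, 1.1, -2.8]
finger_gap: 0.0283
grip_force: 62.2
clock: 11.45
tcp_pos: [0.4807, -0.3606, 0.1778]
orientation: [-0.0, 0.043, 0.999, 0.0]
wrist_force: [0.4, -0.1, -2.2]
finger_gap: 0.028
grip_force: 62.2
t 11.45 tcp [ 0.4807 -0.3606  0.1778] gap 0.028 F [ 0.4 -0.1 -2.2] q [-0.78  0.38  0.04  1.23  0.   -0.69]
travel [ 0.005 -0.012 -0.001]
rot [ 0.001 -0.     0.004]
side 839 ((480.7106018066406, -359.1200866699219), (216.57254028320312, 108.62153625488281), 84.82652282714844) 0.186346932614709
top 413 ((481.15167236328125, -327.76446533203125), (142.29737854003906, 108.57054138183594), 85.60405731201172) 0.18372628751160106
```

```bash
python3 -m pendant '[{"travel":[0.017,-0.03,0.3],"rot":[0,0,0],"fingers":-1},{"travel":[0.017,-0.03,0.6],"rot":[0,0,0],"fingers":-1},{"travel":[0.017,-0.03,0.85],"rot":[0,0,0],"fingers":-1},{"travel":[0.017,-0.03,0.98],"rot":[0,0,0],"fingers":-1},{"travel":[0.017,-0.03,0.98],"rot":[0,0,0],"fingers":-1},{"travel":[0.017,-0.03,0.98],"rot":[0,0,0],"fingers":-1},{"travel":[0.017,-0.03,0.98],"rot":[0,0,0],"fingers":-1}]'
python3 lid.py .056 .066
```

```text
clock: 12.25
tcp_pos: [0.4787, -0.367, 0.0616]
orientation: [0.001, 0.045, 0.999, -0.001]
wrist_force: [1.1, -0.6, -3.0]
finger_gap: 0.028
grip_force: 64.4
t 12.25 tcp [ 0.4787 -0.367   0.0616] gap 0.028 F [ 1.1 -0.6 -3. ] q [-0.79  0.45 -0.15  0.97 -0.   -0.7 ]
travel [-0.007  0.043  0.047]
rot [-0.002  0.002  0.002]
side 901 ((479.1343994140625, -365.0672912597656), (213.9803466796875, 109.06352233886719), 85.44758605957031) 0.06984442612177615
top 296 ((478.94012451171875, -335.66046142578125), (144.13760375976562, 108.40269470214844), 85.22254943847656) 0.06712992736310627
```

```bash
python3 -c "
import cv2,numpy as np
a=cv2.imread('pics/side3.png')[120:220,280:420];b=cv2.imread('pics/top3.png')[170:270,360:480]
cv2.imwrite('pics/c3.png',np.hstack([cv2.resize(a,(420,300)),cv2.resize(b,(360,300))]))"
```

```text
(no output)
```

View pics/c3.png

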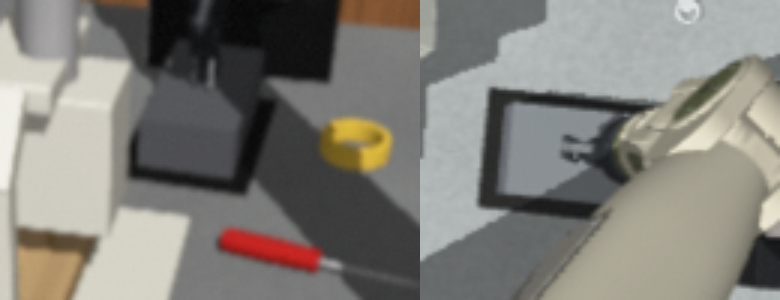

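```bash
python3 -m pendant '[{"travel":[0,0,0.03],"rot":[0,0,0],"fingers":-1},{"travel":[0,0,0.045],"rot":[0,0,0],"fingers":-1},{"travel":[0,0,0.045],"rot":[0,0,0],"fingers":-1},{"travel":[0,0,0.045],"rot":[0,0,0],"fingers":-1}]'
python3 -m pendant '[{"travel":[0,0,0],"rot":[0,0,0],"fingers":1},{"travel":[0,0,0],"rot":[0,0,0],"fingers":1},{"travel":[0,0,0],"rot":[0,0,0],"fingers":1},{"travel":[0,0,0],"rot":[0,0,0],"fingers":1},{"travel":[0,0,0],"rot":[0,0,0],"fingers":1}]'
python3 -m pendant '[{"travel":[0,0,-0.3],"rot":[0,0,0],"fingers":1},{"travel":[0,0,-0.7],"rot":[0,0,0],"fingers":1},{"travel":[0,0,-1],"rot":[0,0,0],"fingers":1},{"travel":[0,0,-1],"rot":[0,0,0],"fingers":1}]'
python3 lid.py .2 .066
```

```text
clock: 12.75
tcp_pos: [0.4791, -0.3682, 0.0574]
orientation: [0.002, 0.045, 0.999, -0.002]
wrist_force: [-3.1, -2.6, 9.6]
finger_gap: 0.0285
grip_force: 64.7
clock: 13.25
tcp_pos: [0.4779, -0.366, 0.0544]
orientation: [-0.0, 0.045, 0.999, 0.0]
wrist_force: [-0.7, 0.2, -0.2]
finger_gap: 0.0854
grip_force: 0.0
clock: 13.65
tcp_pos: [0.4805, -0.3686, 0.1809]
orientation: [0.004, 0.045, 0.999, -0.003]
wrist_force: [-0.2, -0.1, 0.6]
finger_gap: 0.0855
grip_force: 0.0
t 13.65 tcp [ 0.4805 -0.3686  0.1809] gap 0.0855 F [-0.2 -0.1  0.6] q [-0.79  0.38  0.04  1.23  0.   -0.7 ]
travel [ 0.008  0.054 -0.16 ]
rot [-0.006  0.008  0.002]
side 855 ((479.88055419921875, -367.8929443359375), (215.50811767578125, 109.35505676269531), 84.99278259277344) 0.06489781781564029
top 439 ((477.99273681640625, -357.7962341308594), (186.07142639160156, 108.18405151367188), 85.34456634521484) 0.062048687131001035
```

```bash
python3 -m pendant '[{"travel":[0.15,0.4,-0.25],"rot":[0,0,0],"fingers":1},{"travel":[0.35,0.85,-0.5],"rot":[0,0,0],"fingers":1},{"travel":[0.35,0.85,-0.5],"rot":[0,0,0],"fingers":1}]'
python3 -m pendant '[{"travel":[0.1,0.4,0],"rot":[0,0,0],"fingers":1},{"travel":[0.2,0.85,0],"rot":[0,0,0],"fingers":1},{"travel":[0.2,0.85,0],"rot":[0,0,0],"fingers":1}]'
python3 -m pendant '[{"travel":[0,0.4,0],"rot":[0,-0.14,0],"fingers":1},{"travel":[0,0.85,0],"rot":[0,-0.28,0],"fingers":1},{"travel":[0,0.85,0],"rot":[0,-0.42,0],"fingers":1},{"travel":[0,0.85,0],"rot":[0,-0.56,0],"fingers":1},{"travel":[0,0.85,0],"rot":[0,-0.66,0],"fingers":1},{"travel":[0,0.85,0],"rot":[0,-0.66,0],"fingers":1},{"travel":[0,0.85,0],"rot":[0,-0.66,0],"fingers":1}]'
python3 - <<'E'
from h import *
rel([.541,.3645,.1],Rlean(3.3,40))
o=[]
for n,(x,y) in dict(side=(210,250),top=(160,150)).items():
  b,d=env.read_camera(n); np.save(n+'4.npy',d); cv2.imwrite(f'pics/{n}4.png',b); W=cloud(n,d)
  o.append(cv2.resize(b[y:y+130,x:x+100],None,fx=4,fy=4,interpolation=2))
  for t in('fin','straightedge','tray'):
    for q in env.outline_of(n,t)[:2]:
      kk=q['mask']&(W[...,2]<.1); print(n,t,round(q['conf'],2),q['xy'],kk.sum(),np.median(W[kk],0).round(3),W[kk].max(0).round(3))
  def box(z0,z1,p): 
    P=W[(W[...,0]>.44)&(W[...,0]<.64)&(W[...,1]>.22)&(W[...,1]<.52)&(W[...,2]>z0)&(W[...,2]<z1)]
    print(n,p,len(P),P.mean(0).round(4),P.min(0).round(4),P.max(0).round(4)); return P
  box(.03,.07,'fin'); box(.045,.07,'fintop')
  P=box(.0165,.03,'wall'); print(cv2.minAreaRect((P[:,:2]*1000).astype(np.float32)))
  g=b.max(2); 
cv2.imwrite('pics/c4.png',np.hstack(o))
E
```

```text
clock: 14.05
tcp_pos: [0.4437, -0.258, 0.2342]
orientation: [-0.001, 0.044, 0.999, 0.001]
wrist_force: [0.8, 0.5, 0.4]
finger_gap: 0.0855
grip_force: 0.0
clock: 14.35
tcp_pos: [0.4279, -0.1521, 0.2332]
orientation: [-0.002, 0.043, 0.999, 0.002]
wrist_force: [-0.1, -0.7, -0.1]
finger_gap: 0.085
grip_force: 0.0
clock: 15.05
tcp_pos: [0.4391, -0.056, 0.2342]
orientation: [0.337, 0.043, 0.94, -0.015]
wrist_force: [0.0, -0.1, -0.1]
finger_gap: 0.0855
grip_force: 0.0
t 15.05 tcp [ 0.4391 -0.056   0.2342] gap 0.0855 F [ 0.  -0.1 -0.1] q [-0.49 -0.52 -0.89  0.55  0.25 -0.31]
travel [0.303 3.567 1.199]
rot [-0.091 -0.009 -0.109]
side fin 0.59 [271.8, 327.9] 1360 [0.55  0.38  0.015] [0.577 0.454 0.057]
side straightedge 0.88 [275.1, 330.5] 1299 [0.55  0.379 0.015] [0.577 0.454 0.057]
side tray 0.83 [285.1, 339.3] 3790 [0.525 0.395 0.007] [0.609 0.48  0.024]
side tray 0.32 [209.5, 261.4] 1073 [0.724 0.27  0.063] [0.8   0.283 0.094]
side fin 175 [0.5442 0.3731 0.0474] [0.5327 0.3613 0.0301] [0.5571 0.3788 0.0573]
side fintop 114 [0.5445 0.3717 0.0527] [0.5327 0.3613 0.045 ] [0.5571 0.3785 0.0573]
side wall 762 [0.5443 0.3805 0.0208] [0.4928 0.2684 0.0165] [0.5943 0.4651 0.0299]
((543.7064819335938, 366.02508544921875), (90.4953842163086, 193.91717529296875), 3.8155391216278076)
top fin 0.96 [212.8, 198.2] 517 [0.549 0.362 0.012] [0.574 0.455 0.057]
top straightedge 0.95 [214.3, 195.9] 518 [0.549 0.362 0.012] [0.575 0.455 0.057]
top tray 0.29 [416.5, 220.3] 1841 [ 0.478 -0.362  0.062] [ 0.545 -0.262  0.1  ]
top fin 40 [0.5422 0.3651 0.0493] [0.5314 0.3574 0.0322] [0.5539 0.375  0.0572]
top fintop 35 [0.5424 0.366  0.0511] [0.5314 0.3588 0.0454] [0.5539 0.375  0.0572]
top wall 172 [0.5406 0.3648 0.0194] [0.4923 0.2674 0.0165] [0.5883 0.463  0.0277]
((540.6195068359375, 365.22064208984375), (90.34510803222656, 192.0264434814453), 3.5146484375)
```

View pics/c4.png

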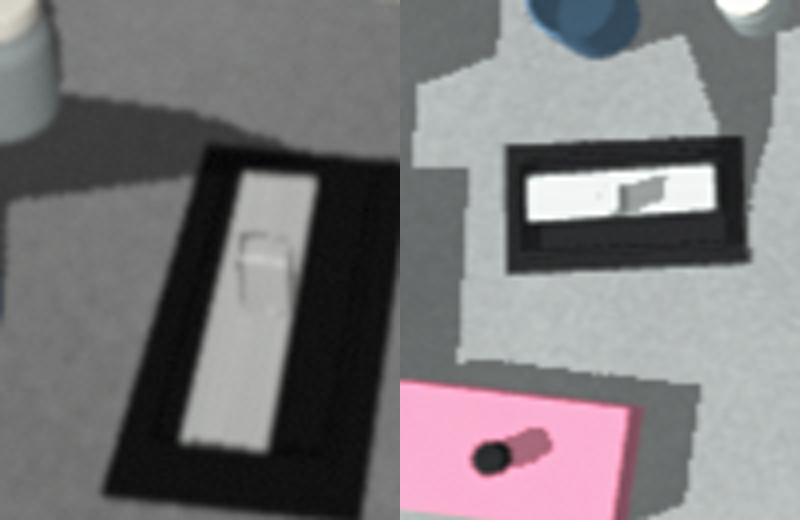

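```bash
python3 -m pendant '[{"travel":[0,0,0],"rot":[-0.09,-0.01,-0.11],"fingers":-1},{"travel":[0,0,0],"rot":[-0.09,-0.01,-0.11],"fingers":-1},{"travel":[0,0,0],"rot":[-0.09,-0.01,-0.11],"fingers":-1},{"travel":[0,0,0],"rot":[-0.09,-0.01,-0.11],"fingers":-1},{"travel":[0,0,0],"rot":[-0.09,-0.01,-0.11],"fingers":-1},{"travel":[0,0,0],"rot":[-0.09,-0.01,-0.11],"fingers":-1}]'
python3 - <<'E'
from h import *
rel([.541,.3645,.1],Rlean(3.5,40))
s=env.get_state(); p=s['tcp_pos']; q=s['orientation']; Rt=R.from_quat(np.r_[q[1:],q[0]]).as_matrix()
o=[]
for n in('side','top'):
  b,d=env.read_camera(n); np.save(n+'5.npy',d); cv2.imwrite(f'pics/{n}5.png',b); W=cloud(n,d)
  L=(W-p)@Rt   # tool coords
  k=(abs(L[...,0])<.05)&(abs(L[...,1])<.07)&(L[...,2]>-.1)&(L[...,2]<.05)&(W[...,2]>.15)
  P=L[k]
  print(n,len(P))
  for z in np.arange(-.1,.05,.01):
    t=P[(P[:,2]>=z)&(P[:,2]<z+.01)]
    if len(t): print(z.round(3),len(t),t[:,0].min().round(4),t[:,0].max().round(4),t[:,1].min().round(4),t[:,1].max().round(4))
  print(proj(n,np.array([p,p+.019*Rt[:,2],p-.0125*Rt[:,2],p+.019*Rt[:,2]+[0,0,.0315]])).round())
  # bar
  W=cloud(n,np.load(n+'4.npy')); g=cv2.imread(f'pics/{n}4.png').max(2)
  k=(W[...,0]>.5)&(W[...,0]<.6)&(W[...,1]>.26)&(W[...,1]<.475)&(abs(W[...,2]-.013)<.006)&(g>110)
  m=cv2.connectedComponentsWithStats(k.astype(np.uint8)); i=1+m[2][1:,4].argmax(); P=W[m[1]==i]
  print('bar',len(P),cv2.minAreaRect((P[:,:2]*1000).astype(np.float32)),np.median(P[:,2]))
b=cv2.imread('pics/side5.png')[100:300,230:430]; cv2.imwrite('pics/c5.png',cv2.resize(b,(600,600),interpolation=cv2.INTER_CUBIC))
E
```

```text
clock: 16.05
tcp_pos: [0.4395, -0.0549, 0.2347]
orientation: [0.344, -0.028, 0.939, 0.01]
wrist_force: [1.1, -0.5, 1.0]
finger_gap: 0.0001
grip_force: 0.0
t 16.05 tcp [ 0.4395 -0.0549  0.2347] gap 0.0001 F [ 1.1 -0.5  1. ] q [-0.6  -0.49 -0.87  0.6   0.41 -0.54]
travel [-0.084  3.44   1.534]
rot [-0.002  0.003  0.   ]
side 447
-0.1 87 -0.0191 0.0104 -0.0542 0.0644
-0.09 80 -0.019 0.0104 -0.0485 0.054
-0.08 53 -0.0176 0.0097 -0.039 0.0467
-0.07 69 -0.016 0.0108 -0.0398 0.0381
-0.06 31 -0.0145 0.0095 -0.0078 0.03
-0.05 39 -0.013 0.0082 -0.007 0.0176
-0.04 37 -0.0132 0.009 -0.0069 0.0169
-0.03 35 -0.0128 0.0097 -0.0058 0.0145
-0.02 16 -0.0125 0.0094 -0.0022 0.0092
[[355. 143.]
 [350. 147.]
 [358. 139.]
 [351. 136.]]
bar 1147 ((553.2679443359375, 368.93218994140625), (40.32313919067383, 170.44590759277344), 5.088484764099121) 0.014686998415565214
top 380
-0.1 77 -0.0163 0.0054 -0.0612 0.0567
-0.09 76 -0.0169 0.0116 -0.051 0.0477
-0.08 66 -0.0138 0.0123 -0.0489 0.0415
-0.07 74 -0.0122 0.0098 -0.0352 0.0352
-0.06 23 -0.0124 0.0058 -0.0272 0.014
-0.05 20 -0.01 0.0152 -0.0136 0.0131
-0.04 22 -0.0109 -0.0024 -0.0118 0.0129
-0.03 18 -0.0121 -0.0012 -0.0123 0.0119
-0.02 4 -0.0077 -0.0015 -0.0068 0.0116
[[332. 229.]
 [332. 226.]
 [333. 232.]
 [333. 225.]]
bar 444 ((551.4658203125, 367.5388488769531), (43.176456451416016, 171.784423828125), 4.622111797332764) 0.011913391619180846
```

View pics/c5.png

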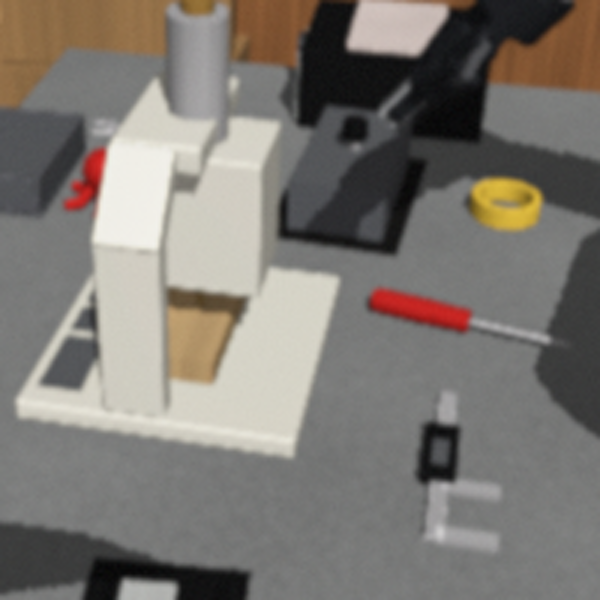

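```bash
python3 -m pendant '[{"travel":[0,0.4,0],"rot":[0,0,0],"fingers":1},{"travel":[0,0.85,0],"rot":[0,0,0],"fingers":1},{"travel":[0,0.85,0],"rot":[0,0,0],"fingers":1}]'
python3 -m pendant '[{"travel":[0,0.4,0],"rot":[0,0,0],"fingers":1},{"travel":[0,0.85,0],"rot":[0,0,0],"fingers":1},{"travel":[0,0.85,0],"rot":[0,0,0],"fingers":1}]'
python3 -m pendant '[{"travel":[0,0.4,0],"rot":[0,0,0],"fingers":1},{"travel":[0,0.85,0],"rot":[0,0,0],"fingers":1},{"travel":[0,0.85,0],"rot":[0,0,0],"fingers":1},{"travel":[0,0.85,0],"rot":[0,0,0],"fingers":1},{"travel":[0,0.85,0],"rot":[0,0,0],"fingers":1}]'
python3 - <<'E'
from h import *
R1=Rlean(4.8,40); tgt=np.array([.545,.3685,.040])+.0315*R1[:,2]
rel(tgt+[0,0,.1],R1)
E
```

```text
clock: 16.45
tcp_pos: [0.4324, 0.0503, 0.2345]
orientation: [0.344, -0.031, 0.938, 0.011]
wrist_force: [-0.1, 0.1, -0.9]
finger_gap: 0.043
grip_force: 0.0
clock: 16.75
tcp_pos: [0.4267, 0.1517, 0.2351]
orientation: [0.344, -0.03, 0.938, 0.011]
wrist_force: [0.4, -0.1, 0.6]
finger_gap: 0.0851
grip_force: 0.0
clock: 17.25
tcp_pos: [0.421, 0.2491, 0.2337]
orientation: [0.343, -0.028, 0.939, 0.009]
wrist_force: [-0.1, -0.3, 0.5]
finger_gap: 0.0853
grip_force: 0.0
t 17.25 tcp [0.421  0.2491 0.2337] gap 0.0853 F [-0.1 -0.3  0.5] q [ 0.57 -0.31 -0.79  0.45 -0.33  0.41]
travel [-0.331  0.938  1.56 ]
rot [-0.017  0.002 -0.017]
```

```bash
python3 -m pendant '[{"travel":[-0.1,0.25,0.4],"rot":[0,0,0],"fingers":1},{"travel":[-0.17,0.47,0.78],"rot":[0,0,0],"fingers":1},{"travel":[-0.17,0.47,0.78],"rot":[0,0,0],"fingers":1}]'
python3 -m pendant '[{"travel":[-0.1,0.25,0.4],"rot":[-0.017,0,-0.017],"fingers":1},{"travel":[-0.16,0.47,0.78],"rot":[-0.017,0,-0.017],"fingers":1},{"travel":[-0.16,0.47,0.78],"rot":[-0.017,0,-0.017],"fingers":1},{"travel":[-0.16,0.47,0.78],"rot":[-0.017,0,-0.017],"fingers":1},{"travel":[-0.16,0.47,0.78],"rot":[-0.017,0,-0.017],"fingers":1},{"travel":[-0.16,0.47,0.78],"rot":[-0.017,0,-0.017],"fingers":1}]'
python3 - <<'E'
from h import *
R1=Rlean(4.8,40); tgt=np.array([.545,.3685,.040])+.0315*R1[:,2]
rel(tgt+[0,0,0.0],R1)
s=env.get_state(); p=s['tcp_pos']; q=s['orientation']; Rt=R.from_quat(np.r_[q[1:],q[0]]).as_matrix()
b,d=env.read_camera('side'); W=cloud('side',d); L=(W-(p-.0315*Rt[:,2]))@Rt
for z in np.arange(-.05,.03,.01):
    k=(abs(L[...,0])<.03)&(abs(L[...,1])<.07)&(L[...,2]>z)&(L[...,2]<z+.01)&(W[...,2]>.08); t=L[k]
    if len(t): print(z.round(3),len(t),t.min(0).round(4)[:2],t.max(0).round(4)[:2])
k=(abs(W[...,0]-.545)<.03)&(abs(W[...,1]-.365)<.03)&(W[...,2]>.03)&(W[...,2]<.06);P=W[k];print('fin',len(P),P.min(0),P.max(0))
E
```

```text
clock: 17.55
tcp_pos: [0.4963, 0.3087, 0.1727]
orientation: [0.342, -0.026, 0.939, 0.008]
wrist_force: [-0.2, -0.4, -0.5]
finger_gap: 0.0857
grip_force: 0.0
clock: 18.15
tcp_pos: [0.5654, 0.3701, 0.1186]
orientation: [0.344, -0.039, 0.938, 0.015]
wrist_force: [0.6, -0.3, 0.7]
finger_gap: 0.0853
grip_force: 0.0
t 18.15 tcp [0.5654 0.3701 0.1186] gap 0.0853 F [ 0.6 -0.3  0.7] q [ 0.61  0.2  -0.64  0.09 -0.33  0.42]
travel [0.555 0.    0.652]
rot [ 0.001  0.005 -0.001]
-0.05 93 [-0.0158 -0.0687] [0.0096 0.07  ]
-0.04 49 [-0.0144 -0.056 ] [0.0028 0.0563]
-0.03 96 [-0.0131 -0.0501] [0.0082 0.0577]
-0.02 109 [-0.0135 -0.048 ] [0.0103 0.0579]
-0.01 92 [-0.0127 -0.0494] [0.0095 0.0572]
0.0 35 [-0.012  -0.0486] [0.0097 0.0505]
fin 176 [0.53263654 0.36018169 0.03006807] [0.55689406 0.37886465 0.05696618]
```

```bash
python3 -m pendant '[{"travel":[0.2,0,0.235],"rot":[0,0,0],"fingers":1},{"travel":[0.4,0,0.47],"rot":[0,0,0],"fingers":1},{"travel":[0.5,0,0.587],"rot":[0,0,0],"fingers":1},{"travel":[0.555,0,0.652],"rot":[0,0,0],"fingers":1},{"travel":[0.555,0,0.652],"rot":[0,0,0],"fingers":1},{"travel":[0.555,0,0.652],"rot":[0,0,0],"fingers":1},{"travel":[0.555,0,0.652],"rot":[0,0,0],"fingers":1}]'
python3 -m pendant '[{"travel":[0,0,0],"rot":[0,0,0],"fingers":-1},{"travel":[0,0,0],"rot":[0,0,0],"fingers":-1},{"travel":[0,0,0],"rot":[0,0,0],"fingers":-1},{"travel":[0,0,0],"rot":[0,0,0],"fingers":-1},{"travel":[0,0,0],"rot":[0,0,0],"fingers":-1},{"travel":[0,0,0],"rot":[0,0,0],"fingers":-1},{"travel":[0,0,0],"rot":[0,0,0],"fingers":-1}]' 70
python3 - <<'E'
from h import *
rel([.565,.370,.016],Rlean(4.8,40))
E
```

```text
clock: 18.9
tcp_pos: [0.5663, 0.3722, 0.0163]
orientation: [0.345, -0.039, 0.938, 0.016]
wrist_force: [0.4, 0.3, 0.8]
finger_gap: 0.0854
grip_force: 0.0
clock: 19.6
tcp_pos: [0.5651, 0.3712, 0.0141]
orientation: [0.343, -0.04, 0.938, 0.015]
wrist_force: [-2.8, -1.2, 3.7]
finger_gap: 0.0148
grip_force: 68.9
t 19.6 tcp [0.5651 0.3712 0.0141] gap 0.0148 F [-2.8 -1.2  3.7] q [ 0.61  0.39 -0.75 -0.19 -0.33  0.42]
travel [-0.009 -0.01  -0.013]
rot [0.001 0.004 0.   ]
```

```bash
python3 -m pendant '[{"travel":[-0.15,0,-0.18],"rot":[0,0,0],"fingers":-1},{"travel":[-0.35,0,-0.41],"rot":[0,0,0],"fingers":-1},{"travel":[-0.55,0,-0.65],"rot":[0,0,0],"fingers":-1},{"travel":[-0.777,0,-0.913],"rot":[0,0,0],"fingers":-1},{"travel":[-0.777,0,-0.913],"rot":[0,0,0],"fingers":-1},{"travel":[-0.777,0,-0.913],"rot":[0,0,0],"fingers":-1},{"travel":[-0.777,0,-0.913],"rot":[0,0,0],"fingers":-1}]'
cat > bar.py <<'E'
from h import *
from scipy.optimize import least_squares
def barpts(n,b,d,p,zexp):
    W=cloud(n,d); g=b.max(2); r=W-p
    k=(np.hypot(r[...,0],r[...,1])<.13)&(abs(W[...,2]-zexp)<.012)&(g>90)
    m=cv2.connectedComponentsWithStats(k.astype(np.uint8)); i=1+m[2][1:,4].argmax(); P=W[m[1]==i]
    A=np.c_[P[:,:2],np.ones(len(P))]; c=np.linalg.lstsq(A,P[:,2],rcond=None)[0]
    return P,c
if __name__=='__main__':
    s=env.get_state(); p=s['tcp_pos']; q=s['orientation']; Rt=R.from_quat(np.r_[q[1:],q[0]]).as_matrix(); T=p-.0315*Rt[:,2]
    print('t',s['clock'],'true tcp',T.round(4),'F',s['wrist_force'].round(1),s['finger_gap'])
    print('yaw',np.degrees(np.arctan2(-Rt[0,1],Rt[1,1])).round(2),'lean',np.degrees(np.arcsin(np.hypot(Rt[0,2],Rt[1,2]))).round(2),'roll',np.degrees(Rt[2,1]).round(2))
    for n in('side','top'):
        b,d=env.read_camera(n); cv2.imwrite(f'pics/{n}_last.png',b); np.save(f'{n}_last.npy',d)
        P,c=barpts(n,b,d,T,T[2]-.026)
        print(n,len(P),np.round(cv2.minAreaRect((P[:,:2]*1000).astype(np.float32))[0],1),np.round(cv2.minAreaRect((P[:,:2]*1000).astype(np.float32))[1:][0],1),cv2.minAreaRect((P[:,:2]*1000).astype(np.float32))[2],'z',np.median(P[:,2]).round(4),'slope',c[:2].round(3))
E
python3 bar.py
```

```text
clock: 20.3
tcp_pos: [0.5638, 0.3701, 0.1546]
orientation: [0.341, -0.04, 0.939, 0.014]
wrist_force: [-0.2, -0.9, -2.7]
finger_gap: 0.015
grip_force: 69.3
t 20.3 true tcp [0.5436 0.3685 0.1787] F [-0.2 -0.9 -2.7] 0.01503758589323674
yaw 4.86 lean 39.93 roll -0.1
side 695 [548.4 413.3] [40.4 85. ] 4.70244026184082 z 0.1549 slope [ 0.014 -0.034]
top 466 [549.4 368.7] [ 40.3 171.4] 4.475503444671631 z 0.1516 slope [ 0.015 -0.001]
```

```bash
cat > router.py <<'E'
from h import *
from scipy.optimize import least_squares
def fitline(a,b):  # b = m a + c robust
    r=least_squares(lambda v:v[0]*a+v[1]-b,[0,np.median(b)],loss='soft_l1',f_scale=.0015); return r.x
for n in('side','top'):
    b=cv2.imread(f'pics/{n}0.png'); d=np.load(n+'0.npy'); W=cloud(n,d); dz={'side':.0018,'top':-.001}[n]
    k=(W[...,0]>.4)&(W[...,0]<.8)&(abs(W[...,1])<.2)&(abs(W[...,2]-.02-dz)<.006)&(b.min(2)>120)
    m=cv2.connectedComponentsWithStats(k.astype(np.uint8)); i=1+m[2][1:,4].argmax(); P=W[m[1]==i]
    print(n,len(P),P.min(0).round(3),P.max(0).round(3))
    # front edge: min x per y bin
    ys=np.arange(-.12,.13,.01); f=[(y,np.sort(P[abs(P[:,1]-y)<.005,0])[:2].mean()) for y in ys if (abs(P[:,1]-y)<.005).sum()>5]; f=np.array(f)
    mf=fitline(f[:,0],f[:,1]); print(' front x=%.4f%+.4f*y'%(mf[1],mf[0]),'yaw',np.degrees(-np.arctan(mf[0])).round(2))
    xs=np.arange(.46,.70,.01)
    for s in(1,-1):
        e=[]
        for x in xs:
            q=P[abs(P[:,0]-x)<.005]
            if len(q)>5: e.append((x,s*np.sort(s*q[:,1])[-2:].mean()))
        e=np.array(e); me=fitline(e[:,0],e[:,1]); print(' side',s,'y=%.4f%+.4f*(x-.55)'%(me[1]+me[0]*.55,me[0]),'yaw',np.degrees(np.arctan(me[0])).round(2), len(e))
    # blank top
    k=(W[...,0]>.45)&(W[...,0]<.75)&(abs(W[...,1])<.12)&(abs(W[...,2]-.045-dz)<.007)&(b[...,2].astype(int)-b[...,0]>30)
    Q=W[k]; print(' blank',len(Q),Q.min(0).round(3),Q.max(0).round(3))
    ys=np.arange(-.09,.1,.01)
    for y in ys:
        q=Q[abs(Q[:,1]-y)<.005]
        if len(q)>1: print('  y%.2f xmin %.4f n%d'%(y,q[:,0].min(),len(q)),end=';')
    print(' ymax,ymin by x')
    for x in np.arange(.53,.66,.01):
        q=Q[abs(Q[:,0]-x)<.005]
        if len(q)>1: print('  x%.2f y[%.4f %.4f]'%(x,q[:,1].min(),q[:,1].max()),end=';')
    print()
E
python3 router.py
```

```text
side 2504 [ 0.47  -0.157  0.016] [0.726 0.116 0.028]
 front x=0.4750+0.0295*y yaw -1.69
 side 1 y=0.1136-0.0275*(x-.55) yaw -1.58 23
 side -1 y=-0.0592+1.5026*(x-.55) yaw 56.36 23
 blank 471 [ 0.557 -0.057  0.04 ] [0.624 0.088 0.053]
  y-0.05 xmin 0.5574 n35;  y-0.04 xmin 0.5577 n46;  y-0.03 xmin 0.5580 n45;  y-0.02 xmin 0.5592 n41;  y-0.01 xmin 0.5585 n44;  y-0.00 xmin 0.5590 n40;  y0.01 xmin 0.5590 n44;  y0.02 xmin 0.5603 n40;  y0.03 xmin 0.5594 n39;  y0.04 xmin 0.5599 n36;  y0.05 xmin 0.5605 n57;  y0.09 xmin 0.5917 n2; ymax,ymin by x
  x0.56 y[-0.0524 0.0522];  x0.57 y[-0.0525 0.0557];  x0.58 y[-0.0498 0.0540];  x0.59 y[-0.0527 0.0881];  x0.60 y[-0.0517 0.0534];  x0.61 y[-0.0540 0.0281];  x0.62 y[-0.0570 -0.0103];
top 1754 [ 0.468 -0.157  0.013] [0.615 0.112 0.025]
 front x=0.4726+0.0279*y yaw -1.6
 side 1 y=0.1092-0.0256*(x-.55) yaw -1.47 15
 side -1 y=-0.1546+0.0106*(x-.55) yaw 0.61 15
 blank 114 [ 0.553 -0.099  0.038] [0.591 0.047 0.05 ]
  y-0.09 xmin 0.5535 n30;  y-0.08 xmin 0.5566 n7;  y0.02 xmin 0.5582 n7;  y0.03 xmin 0.5584 n23;  y0.04 xmin 0.5579 n30;  y0.05 xmin 0.5576 n9; ymax,ymin by x
  x0.55 y[-0.0948 -0.0878];  x0.56 y[-0.0986 0.0461];  x0.57 y[-0.0987 0.0463];  x0.58 y[-0.0985 0.0465];  x0.59 y[-0.0943 0.0467];
```

Run:
```python
from h import *
s=env.get_state(); p=s['tcp_pos']; q=s['orientation']; Rt=R.from_quat(np.r_[q[1:],q[0]]).as_matrix(); T=p-.0315*Rt[:,2]
for n in('side','top'):
  W=cloud(n,np.load(n+'_last.npy')); L=(W-T)@Rt
  for z in np.arange(-.2,.03,.015):
    k=(abs(L[...,0])<.1)&(abs(L[...,1])<.08)&(L[...,2]>z)&(L[...,2]<z+.015)&(W[...,2]>.17); t=L[k]
    if len(t): print(n,z.round(3),len(t),t.min(0).round(3)[:2],t.max(0).round(3)[:2])
R1=Rlean(-1.6,40); f=np.array([np.cos(np.radians(-1.6)),np.sin(np.radians(-1.6)),0])
E=np.array([.5575,-.0215,0]); T1=E-.040*f+[0,0,.0532]
for nm,o in (('high',.12),('low',.012)): print(nm); rel(T1+[0,0,o]+.0315*R1[:,2],R1); print((T1+[0,0,o]+.0315*R1[:,2]).round(4))
```

```text
side -0.2 429 [-0.04  -0.013] [0.032 0.04 ]
side -0.185 356 [-0.04  -0.006] [0.03  0.039]
side -0.17 382 [-0.039 -0.023] [0.034 0.038]
side -0.155 409 [-0.039 -0.012] [0.035 0.039]
side -0.14 372 [-0.039 -0.011] [0.03 0.04]
side -0.125 324 [-0.039 -0.006] [0.031 0.039]
side -0.11 131 [-0.026  0.012] [0.008 0.042]
side -0.095 282 [-0.022 -0.019] [0.018 0.06 ]
side -0.08 300 [-0.021 -0.061] [0.01  0.065]
side -0.065 229 [-0.019 -0.057] [0.01 0.06]
side -0.05 160 [-0.018 -0.051] [0.01  0.051]
side -0.035 106 [-0.015 -0.041] [0.009 0.042]
side -0.02 144 [-0.02  -0.015] [0.009 0.023]
side -0.005 90 [-0.019 -0.002] [0.012 0.022]
side 0.01 18 [-0.013 -0.016] [-0.002  0.019]
top -0.2 91 [-0.037 -0.039] [0.008 0.037]
top -0.185 76 [-0.036 -0.039] [0.012 0.028]
top -0.17 68 [-0.035 -0.038] [0.017 0.03 ]
top -0.155 118 [-0.037 -0.039] [0.022 0.032]
top -0.14 84 [-0.036 -0.039] [0.012 0.029]
top -0.125 66 [-0.036 -0.039] [0.016 0.025]
top -0.11 19 [-0.031 -0.041] [0.011 0.037]
top -0.095 78 [-0.02  -0.061] [0.01  0.054]
top -0.08 134 [-0.018 -0.064] [0.015 0.062]
top -0.065 74 [-0.016 -0.055] [0.006 0.055]
top -0.05 78 [-0.014 -0.051] [0.014 0.046]
top -0.035 58 [-0.011 -0.039] [0.015 0.041]
top -0.02 56 [-0.015 -0.024] [0.015 0.02 ]
top -0.005 25 [-0.013 -0.022] [0.005 0.019]
top 0.01 4 [-0.008 -0.014] [-0.005  0.018]
high
t 20.4 tcp [0.5639 0.3701 0.1542] gap 0.015 F [-0.5 -0.1 -2.5] q [ 0.61  0.16 -0.59  0.2  -0.33  0.42]
travel [ 0.409 -3.229 -0.278]
rot [ 0.068 -0.001  0.084]
[ 0.5378 -0.0209  0.1491]
low
t 20.4 tcp [0.5639 0.3701 0.1542] gap 0.015 F [-0.5 -0.1 -2.5] q [ 0.61  0.16 -0.59  0.2  -0.33  0.42]
travel [ 0.987 -3.227  0.412]
rot [ 0.068 -0.001  0.084]
[ 0.5378 -0.0209  0.0411]
```

```bash
python3 -m pendant '[{"travel":[0.3,-0.38,-0.26],"rot":[0,0,0],"fingers":-1},{"travel":[0.62,-0.77,-0.52],"rot":[0,0,0],"fingers":-1},{"travel":[0.62,-0.77,-0.52],"rot":[0,0,0],"fingers":-1},{"travel":[0.62,-0.77,-0.52],"rot":[0,0,0],"fingers":-1}]'
python3 -m pendant '[{"travel":[0,-0.4,0],"rot":[0,0,0],"fingers":-1},{"travel":[0,-0.8,0],"rot":[0,0,0],"fingers":-1},{"travel":[0,-0.8,0],"rot":[0,0,0],"fingers":-1}]'
python3 -m pendant '[{"travel":[0,-0.4,0],"rot":[0,0,0],"fingers":-1},{"travel":[0,-0.8,0],"rot":[0,0,0],"fingers":-1},{"travel":[0,-0.8,0],"rot":[0,0,0],"fingers":-1}]'
python3 -m pendant '[{"travel":[0,-0.4,0],"rot":[0.034,0,0.042],"fingers":-1},{"travel":[0,-0.8,0],"rot":[0.068,0,0.084],"fingers":-1},{"travel":[0,-0.8,0],"rot":[0.068,0,0.084],"fingers":-1},{"travel":[0,-0.8,0],"rot":[0.068,0,0.084],"fingers":-1},{"travel":[0,-0.8,0],"rot":[0.068,0,0.084],"fingers":-1},{"travel":[0,-0.8,0],"rot":[0.068,0,0.084],"fingers":-1}]'
python3 bar.py
python3 - <<'E'
from h import *
rel([.503,-.020,.0421],Rlean(-1.6,40))
E
```

```text
clock: 20.8
tcp_pos: [0.4707, 0.2667, 0.1519]
orientation: [0.339, -0.04, 0.94, 0.012]
wrist_force: [-0.8, 0.5, -3.6]
finger_gap: 0.015
grip_force: 69.7
clock: 21.1
tcp_pos: [0.4844, 0.1691, 0.1553]
orientation: [0.342, -0.035, 0.939, 0.012]
wrist_force: [-0.3, -0.2, -2.7]
finger_gap: 0.015
grip_force: 70.4
clock: 21.4
tcp_pos: [0.4939, 0.0723, 0.1568]
orientation: [0.343, -0.033, 0.939, 0.012]
wrist_force: [0.3, 0.3, -3.2]
finger_gap: 0.0152
grip_force: 70.6
clock: 22.0
tcp_pos: [0.5005, -0.0143, 0.1564]
orientation: [0.343, 0.013, 0.939, -0.003]
wrist_force: [-0.2, -0.1, -3.2]
finger_gap: 0.0146
grip_force: 70.8
t 22.0 true tcp [ 0.4802 -0.0138  0.1805] F [-0.2 -0.1 -3.2] 0.014622643171704865
yaw -1.49 lean 40.1 roll 0.2
side 368 [488.9 -10.1] [166.9  40.3] 88.53215026855469 z 0.1573 slope [-0.015 -0.02 ]
top 479 [486.6 -14.4] [167.3  39.3] 88.27751922607422 z 0.1543 slope [0.015 0.002]
t 22.1 tcp [ 0.5007 -0.0144  0.1567] gap 0.0152 F [-0.1  0.5 -2.5] q [-0.3  -0.28 -1.    0.18  0.18 -0.21]
travel [ 0.6   -0.049  0.743]
rot [ 0.004  0.002 -0.   ]
```

```bash
cat > kin.py <<'E'
from h import *
from scipy.optimize import least_squares
D=[# x y z yaw lean  J1 J2 J3 J4 J5
(.145,.5564,.2191,-14.6,0,1.1764,.3132,.0461),(.5397,.3676,.1076,3.3,0,.48,.51,.06),(.5407,.3641,.0879,3.3,0,.47,.52,.03),(.5399,.3638,.1585,3.3,0,.47,.48,.15),(.5429,.3672,.1777,3.3,0,.47,.48,.20),
(.4807,-.3606,.1778,-5.2,0,-.78,.38,.04),(.4787,-.367,.0616,-5.2,0,-.79,.45,-.15),
(.4391,-.056,.2342,-5.2,40,-.49,-.52,-.89),(.4395,-.0549,.2347,3.5,40,-.6,-.49,-.87),(.5654,.3701,.1186,4.8,40,.61,.2,-.64),(.5651,.3712,.0141,4.8,40,.61,.39,-.75),(.5639,.3701,.1542,4.8,40,.61,.16,-.59),(.5007,-.0144,.1567,-1.5,40,-.3,-.28,-1.0)]
def wrist(v,x,y,z,yaw,lean):
    d,off=v[:2]; w=np.array([x,y,z])-d*Rlean(yaw,lean)[:,2]; r=np.hypot(w[0],w[1]); rho=np.sqrt(r*r-off*off)
    return np.arctan2(w[1],w[0])-np.arcsin(off/r),rho,w[2]
def res(v,D=D):
    o=[]
    for r in D:
        j1,rho,z=wrist(v,*r[:5]); l2,l3,a,b,z0=v[2:]
        o+=[(j1-r[5])*.3,l2*np.sin(r[6]+a)+l3*np.cos(r[6]-r[7]+b)-rho,l2*np.cos(r[6]+a)-l3*np.sin(r[6]-r[7]+b)+z0-z]
    return np.array(o)
best=min((least_squares(res,[.2,.08,l,l,a,b,.15],loss='soft_l1',f_scale=.005) for l in(.3,.45) for a in(0,.5) for b in(0,-.5,.5)),key=lambda s:s.cost)
v=best.x; print(v.round(3),np.abs(best.fun).max())
for lean in(40,37,35):
  for x,z,y in((.5295,.0532,-.02),(.515,.066,-.02),(.49,.066,-.02),(.49,.1,-.02)):
    zt=Rlean(-1.6,lean)[:,2]; p=np.array([x,y,z])+.0315*zt; j1,rho,wz=wrist(v,*p,-1.6,lean); l2,l3,a,b,z0=v[2:]
    s=least_squares(lambda q:[l2*np.sin(q[0]+a)+l3*np.cos(q[0]-q[1]+b)-rho,l2*np.cos(q[0]+a)-l3*np.sin(q[0]-q[1]+b)+z0-wz],[-.2,-1]).x
    print(lean,x,z,'J',round(j1,2),s.round(3))
E
python3 kin.py
```

```text
[ 0.344  0.077  0.459  0.39   0.096 -0.334  0.117] 0.0361436413947448
40 0.5295 0.0532 J -0.28 [ 0.011 -1.127]
40 0.515 0.066 J -0.29 [-0.045 -1.144]
40 0.49 0.066 J -0.32 [-0.1   -1.201]
40 0.49 0.1 J -0.32 [-0.166 -1.148]
37 0.5295 0.0532 J -0.27 [ 0.017 -1.083]
37 0.515 0.066 J -0.28 [-0.037 -1.1  ]
37 0.49 0.066 J -0.31 [-0.092 -1.157]
37 0.49 0.1 J -0.31 [-0.153 -1.104]
35 0.5295 0.0532 J -0.26 [ 0.023 -1.054]
35 0.515 0.066 J -0.28 [-0.03 -1.07]
35 0.49 0.066 J -0.3 [-0.084 -1.128]
35 0.49 0.1 J -0.3 [-0.142 -1.074]kin.py:8: RuntimeWarning: invalid value encountered in sqrt
  d,off=v[:2]; w=np.array([x,y,z])-d*Rlean(yaw,lean)[:,2]; r=np.hypot(w[0],w[1]); rho=np.sqrt(r*r-off*off)
kin.py:9: RuntimeWarning: invalid value encountered in arcsin
  return np.arctan2(w[1],w[0])-np.arcsin(off/r),rho,w[2]
```

```bash
cat > kin.py <<'E'
from h import *
from scipy.optimize import least_squares
D=np.array([(.145,.5564,.2191,1.1764,.3132,.0461,1.3036,0),(.5397,.3676,.1076,.48,.51,.06,1.12,0),(.5407,.3641,.0879,.47,.52,.03,1.08,0),(.5399,.3638,.1585,.47,.48,.15,1.24,0),(.5429,.3672,.1777,.47,.48,.20,1.29,0),(.4025,.0003,.1779,-.2,0,-.43,1.14,0),
(.4807,-.3606,.1778,-.78,.38,.04,1.23,0),(.4787,-.367,.0616,-.79,.45,-.15,.97,0),(.421,.2491,.2337,.57,-.31,-.79,.45,-.33),
(.4391,-.056,.2342,-.49,-.52,-.89,.55,.25),(.4395,-.0549,.2347,-.6,-.49,-.87,.6,.41),(.5654,.3701,.1186,.61,.2,-.64,.09,-.33),(.5651,.3712,.0141,.61,.39,-.75,-.19,-.33),(.5639,.3701,.1542,.61,.16,-.59,.2,-.33),(.5007,-.0144,.1567,-.3,-.28,-1.0,.18,.18)])
def fk(v,q):
    z0,l2,a,l3,b,e,g,off,d1=v; j1,j2,j3,j4,j5=q; ph=j2-j3+j4
    f=np.array([np.cos(j1),np.sin(j1),0]); n=np.array([-np.sin(j1),np.cos(j1),0]); k=np.array([0,0,1])
    u=np.cos(ph)*f-np.sin(ph)*k; w=np.sin(ph)*f+np.cos(ph)*k; t=np.cos(j5)*u+np.sin(j5)*n
    P=z0*k+l2*(np.sin(j2+a)*f+np.cos(j2+a)*k)+l3*(np.cos(j2-j3+b)*f-np.sin(j2-j3+b)*k)+e*u+g*w+off*n+d1*t
    return P,t
best=min((least_squares(lambda v:np.concatenate([fk(v,r[3:])[0]-r[:3] for r in D]),[.15,l,0,l,b,.1,0,.08,.2],loss='soft_l1',f_scale=.005) for l in(.3,.45) for b in(0,-.5,.5)),key=lambda s:s.cost)
v=best.x; print(v.round(3),np.abs(best.fun).max())
def ik(p,zt,q0=(-.3,-.1,-1,.2,.2)):
    s=least_squares(lambda q:np.r_[fk(v,q)[0]-p,.3*(fk(v,q)[1]-zt)],q0); return s.x,s.cost
if __name__=='__main__':
  print(D[-1],ik(D[-1][:3],Rlean(-1.5,40)[:,2])[0].round(2))
  for lean in(40,37,35,30):
   for x,z,y in((.5295,.0532,-.02),(.515,.066,-.02),(.49,.066,-.02)):
    zt=Rlean(-1.6,lean)[:,2]; q,c=ik(np.array([x,y,z])+.0315*zt,zt); print(lean,x,z,q.round(3),c<1e-8)
E
python3 kin.py
```

```text
[ 0.227  0.519 -0.006  0.411 -0.142  0.145  0.005  0.08   0.307] 0.007487187477540777
[ 0.5007 -0.0144  0.1567 -0.3    -0.28   -1.      0.18    0.18  ] [-0.3  -0.28 -1.    0.18  0.17]
40 0.5295 0.0532 [-0.272  0.133 -1.12  -0.366  0.156] True
40 0.515 0.066 [-0.284  0.069 -1.133 -0.313  0.164] True
40 0.49 0.066 [-0.307  0.022 -1.183 -0.313  0.178] True
37 0.5295 0.0532 [-0.264  0.12  -1.067 -0.248  0.142] True
37 0.515 0.066 [-0.276  0.059 -1.08  -0.199  0.148] True
37 0.49 0.066 [-0.297  0.012 -1.129 -0.198  0.161] True
35 0.5295 0.0532 [-0.259  0.116 -1.031 -0.175  0.132] True
35 0.515 0.066 [-0.27   0.058 -1.044 -0.128  0.138] True
35 0.49 0.066 [-0.291  0.01  -1.093 -0.127  0.15 ] True
30 0.5295 0.0532 [-0.247  0.121 -0.941 -0.004  0.109] True
30 0.515 0.066 [-0.257  0.067 -0.954  0.038  0.114] True
30 0.49 0.066 [-0.275  0.02  -1.004  0.037  0.123] True
```

```bash
python3 -m pendant '[{"travel":[0,0.4,0],"rot":[0,0,0],"fingers":-1},{"travel":[0,0.8,0],"rot":[0,0,0],"fingers":-1},{"travel":[0,0.8,0],"rot":[0,0,0],"fingers":-1}]'
python3 -m pendant '[{"travel":[0,0.4,0],"rot":[0,0,0],"fingers":-1},{"travel":[0,0.8,0],"rot":[0,0,0],"fingers":-1},{"travel":[0,0.8,0],"rot":[0,0,0],"fingers":-1}]'
python3 -m pendant '[{"travel":[0,0.4,0],"rot":[-0.034,0,-0.042],"fingers":-1},{"travel":[0,0.8,0],"rot":[-0.068,0,-0.084],"fingers":-1},{"travel":[0,0.8,0],"rot":[-0.068,0,-0.084],"fingers":-1},{"travel":[0,0.8,0],"rot":[-0.068,0,-0.084],"fingers":-1},{"travel":[0,0.8,0],"rot":[-0.068,0,-0.084],"fingers":-1}]'
python3 - <<'E'
from h import *
from kin import ik
rel([.5651,.3712,.154],Rlean(4.86,40))
for l in(33,32,31):
  zt=Rlean(-1.6,l)[:,2]
  for c in ((.485,-.02,.105),(.5,-.02,.085),(.5115,-.02,.075),(.5295,-.02,.0532)):
    print(l,c,ik(np.array(c)+.0315*zt,zt)[0].round(3))
E
```

```text
clock: 22.4
tcp_pos: [0.5028, 0.0884, 0.1577]
orientation: [0.344, 0.007, 0.939, 0.0]
wrist_force: [0.2, -0.1, -3.7]
finger_gap: 0.015
grip_force: 70.9
clock: 22.7
tcp_pos: [0.5063, 0.1837, 0.1588]
orientation: [0.344, 0.008, 0.939, -0.0]
wrist_force: [0.2, -0.6, -3.1]
finger_gap: 0.0149
grip_force: 71.0
clock: 23.2
tcp_pos: [0.5084, 0.2714, 0.1572]
orientation: [0.343, -0.04, 0.939, 0.014]
wrist_force: [0.4, 0.2, -2.9]
finger_gap: 0.0149
grip_force: 71.5
[ 0.227  0.519 -0.006  0.411 -0.142  0.145  0.005  0.08   0.307] 0.007487187477540777
t 23.2 tcp [0.5084 0.2714 0.1572] gap 0.0149 F [ 0.4  0.2 -2.9] q [ 0.49 -0.05 -0.82  0.15 -0.26  0.32]
travel [-0.397  0.788  0.369]
rot [-0.     0.002  0.   ]
33 (0.485, -0.02, 0.105) [-0.289 -0.089 -1.006  0.094  0.141]
33 (0.5, -0.02, 0.085) [-0.276 -0.014 -1.01   0.013  0.134]
33 (0.5115, -0.02, 0.075) [-0.267  0.031 -1.002 -0.026  0.13 ]
33 (0.5295, -0.02, 0.0532) [-0.255  0.116 -0.995 -0.104  0.123]
32 (0.485, -0.02, 0.105) [-0.286 -0.084 -0.988  0.124  0.135]
32 (0.5, -0.02, 0.085) [-0.273 -0.011 -0.992  0.045  0.129]
32 (0.5115, -0.02, 0.075) [-0.265  0.034 -0.984  0.007  0.125]
32 (0.5295, -0.02, 0.0532) [-0.252  0.117 -0.977 -0.07   0.118]
31 (0.485, -0.02, 0.105) [-0.282 -0.079 -0.97   0.152  0.13 ]
31 (0.5, -0.02, 0.085) [-0.27  -0.007 -0.974  0.075  0.124]
31 (0.5115, -0.02, 0.075) [-0.262  0.037 -0.966  0.038  0.12 ]
31 (0.5295, -0.02, 0.0532) [-0.25   0.118 -0.959 -0.037  0.114]
```

```bash
python3 -m pendant '[{"travel":[-0.2,0.4,0.18],"rot":[0,0,0],"fingers":-1},{"travel":[-0.4,0.79,0.37],"rot":[0,0,0],"fingers":-1},{"travel":[-0.4,0.79,0.37],"rot":[0,0,0],"fingers":-1},{"travel":[-0.4,0.79,0.37],"rot":[0,0,0],"fingers":-1},{"travel":[-0.4,0.79,0.37],"rot":[0,0,0],"fingers":-1}]'
python3 - <<'E'
from h import *
rel([.5651,.3712,.0155],Rlean(4.86,40))
E
```

```text
clock: 23.7
tcp_pos: [0.5657, 0.3702, 0.154]
orientation: [0.342, -0.039, 0.939, 0.014]
wrist_force: [0.6, -0.5, -2.8]
finger_gap: 0.0154
grip_force: 71.5
t 23.7 tcp [0.5657 0.3702 0.154 ] gap 0.0154 F [ 0.6 -0.5 -2.8] q [ 0.61  0.16 -0.59  0.19 -0.33  0.42]
travel [0.746 0.01  0.88 ]
rot [-0.002  0.001 -0.001]
```

```bash
python3 -m pendant '[{"travel":[0.2,0.01,0.235],"rot":[0,0,0],"fingers":-1},{"travel":[0.4,0.01,0.47],"rot":[0,0,0],"fingers":-1},{"travel":[0.6,0.01,0.71],"rot":[0,0,0],"fingers":-1},{"travel":[0.7,0.01,0.83],"rot":[0,0,0],"fingers":-1},{"travel":[0.746,0.01,0.88],"rot":[0,0,0],"fingers":-1},{"travel":[0.746,0.01,0.88],"rot":[0,0,0],"fingers":-1},{"travel":[0.746,0.01,0.88],"rot":[0,0,0],"fingers":-1}]'
python3 -m pendant '[{"travel":[0,0,0],"rot":[0,0,0],"fingers":1},{"travel":[0,0,0],"rot":[0,0,0],"fingers":1},{"travel":[0,0,0],"rot":[0,0,0],"fingers":1},{"travel":[0,0,0],"rot":[0,0,0],"fingers":1}]'
python3 - <<'E'
from h import *
R0=Rlean(4.86,40);R1=Rlean(4.86,32); T=np.array([.5651,.3712,.0141])-.0315*R0[:,2]
rel(T+[0,0,.002]+.0315*R1[:,2],R1)
E
```

```text
clock: 24.4
tcp_pos: [0.5662, 0.3725, 0.0178]
orientation: [0.344, -0.039, 0.938, 0.015]
wrist_force: [0.4, 0.2, -2.6]
finger_gap: 0.0153
grip_force: 71.5
clock: 24.8
tcp_pos: [0.5664, 0.3735, 0.0176]
orientation: [0.344, -0.039, 0.938, 0.015]
wrist_force: [-0.3, -0.2, -0.3]
finger_gap: 0.0722
grip_force: 0.0
t 24.8 tcp [0.5664 0.3735 0.0176] gap 0.0722 F [-0.3 -0.2 -0.3] q [ 0.62  0.38 -0.74 -0.18 -0.33  0.42]
travel [ 0.054 -0.018 -0.002]
rot [ 0.001  0.138 -0.001]
```

```bash
python3 -m pendant '[{"travel":[0.05,0,0],"rot":[0,0.138,0],"fingers":1},{"travel":[0.05,0,0],"rot":[0,0.138,0],"fingers":1},{"travel":[0.05,0,0],"rot":[0,0.138,0],"fingers":1},{"travel":[0.05,0,0],"rot":[0,0.138,0],"fingers":1}]'
python3 -m pendant '[{"travel":[0,0,0],"rot":[0,0,0],"fingers":-1},{"travel":[0,0,0],"rot":[0,0,0],"fingers":-1},{"travel":[0,0,0],"rot":[0,0,0],"fingers":-1},{"travel":[0,0,0],"rot":[0,0,0],"fingers":-1},{"travel":[0,0,0],"rot":[0,0,0],"fingers":-1},{"travel":[0,0,0],"rot":[0,0,0],"fingers":-1},{"travel":[0,0,0],"rot":[0,0,0],"fingers":-1}]' 70
python3 - <<'E'
from h import *
s=env.get_state();p=s['tcp_pos']
rel(p+[0,0,.14],Rlean(4.86,32)); print((p-.0315*Rlean(4.86,32)[:,2]).round(4))
E
```

```text
clock: 25.2
tcp_pos: [0.5616, 0.3729, 0.0129]
orientation: [0.275, -0.041, 0.96, 0.012]
wrist_force: [-0.8, 0.6, -0.1]
finger_gap: 0.0855
grip_force: 0.0
clock: 25.9
tcp_pos: [0.5612, 0.3728, 0.0128]
orientation: [0.275, -0.041, 0.961, 0.012]
wrist_force: [-2.0, 0.2, 1.8]
finger_gap: 0.015
grip_force: 68.7
t 25.9 tcp [0.5612 0.3728 0.0128] gap 0.015 F [-2.   0.2  1.8] q [ 0.58  0.38 -0.62  0.07 -0.26  0.43]
travel [-0.617  0.001 -0.99 ]
rot [ 0.    -0.002 -0.   ]
[0.5445 0.3714 0.0395]
```

```bash
python3 -m pendant '[{"travel":[-0.12,0,-0.2],"rot":[0,0,0],"fingers":-1},{"travel":[-0.26,0,-0.42],"rot":[0,0,0],"fingers":-1},{"travel":[-0.4,0,-0.64],"rot":[0,0,0],"fingers":-1},{"travel":[-0.61,0,-0.98],"rot":[0,0,0],"fingers":-1},{"travel":[-0.61,0,-0.98],"rot":[0,0,0],"fingers":-1},{"travel":[-0.61,0,-0.98],"rot":[0,0,0],"fingers":-1},{"travel":[-0.61,0,-0.98],"rot":[0,0,0],"fingers":-1}]'
python3 bar.py
python3 - <<'E'
from h import *
rel([.470,.270,.150],Rlean(4.86,32))
E
```

```text
clock: 26.6
tcp_pos: [0.5597, 0.3717, 0.1487]
orientation: [0.273, -0.041, 0.961, 0.011]
wrist_force: [-0.3, -0.2, -3.6]
finger_gap: 0.0151
grip_force: 69.1
t 26.6 true tcp [0.5432 0.3703 0.1755] F [-0.3 -0.2 -3.6] 0.015123134719614838
yaw 4.85 lean 31.68 roll -0.07
side 646 [548.5 426.4] [40.5 62.7] 4.923069953918457 z 0.1502 slope [ 0.013 -0.036]
top 440 [550.5 370.4] [ 40.2 170.8] 4.394326210021973 z 0.1466 slope [-0.004 -0.004]
t 26.7 tcp [0.5596 0.3716 0.1481] gap 0.015 F [ 0.6  0.3 -3.6] q [ 0.58  0.2  -0.45  0.42 -0.26  0.43]
travel [ 0.687 -0.78  -0.44 ]
rot [-0.002 -0.006  0.001]
```

```bash
python3 -m pendant '[{"travel":[0.3,-0.38,-0.22],"rot":[0,0,0],"fingers":-1},{"travel":[0.68,-0.78,-0.44],"rot":[0,0,0],"fingers":-1},{"travel":[0.68,-0.78,-0.44],"rot":[0,0,0],"fingers":-1},{"travel":[0.68,-0.78,-0.44],"rot":[0,0,0],"fingers":-1}]'
python3 -m pendant '[{"travel":[0,-0.4,0],"rot":[0,0,0],"fingers":-1},{"travel":[0,-0.8,0],"rot":[0,0,0],"fingers":-1},{"travel":[0,-0.8,0],"rot":[0,0,0],"fingers":-1}]'
python3 -m pendant '[{"travel":[0,-0.4,0],"rot":[0,0,0],"fingers":-1},{"travel":[0,-0.8,0],"rot":[0,0,0],"fingers":-1},{"travel":[0,-0.8,0],"rot":[0,0,0],"fingers":-1}]'
python3 -m pendant '[{"travel":[0,-0.4,0],"rot":[0.028,0,0.044],"fingers":-1},{"travel":[0,-0.8,0],"rot":[0.057,0,0.09],"fingers":-1},{"travel":[0,-0.8,0],"rot":[0.057,0,0.09],"fingers":-1},{"travel":[0,-0.8,0],"rot":[0.057,0,0.09],"fingers":-1},{"travel":[0,-0.8,0],"rot":[0.057,0,0.09],"fingers":-1},{"travel":[0,-0.8,0],"rot":[0.057,0,0.09],"fingers":-1}]'
python3 bar.py
python3 - <<'E'
from h import *
R1=Rlean(-1.6,32)
rel(np.array([.482,-.020,.105])+.0315*R1[:,2],R1)
E
```

```text
clock: 27.1
tcp_pos: [0.4662, 0.2669, 0.148]
orientation: [0.27, -0.041, 0.962, 0.009]
wrist_force: [-0.4, -0.1, -3.6]
finger_gap: 0.0149
grip_force: 69.5
clock: 27.4
tcp_pos: [0.4801, 0.1698, 0.1511]
orientation: [0.273, -0.037, 0.961, 0.01]
wrist_force: [-0.2, 0.7, -3.1]
finger_gap: 0.0151
grip_force: 70.4
clock: 27.7
tcp_pos: [0.4894, 0.0734, 0.1522]
orientation: [0.274, -0.035, 0.961, 0.009]
wrist_force: [0.8, 0.9, -2.4]
finger_gap: 0.0143
grip_force: 70.8
clock: 28.3
tcp_pos: [0.4963, -0.0142, 0.1521]
orientation: [0.274, 0.012, 0.962, -0.003]
wrist_force: [0.6, -0.9, -2.3]
finger_gap: 0.015
grip_force: 71.0
t 28.3 true tcp [ 0.4797 -0.0138  0.1789] F [ 0.6 -0.9 -2.3] 0.015018144100714238
yaw -1.4 lean 31.84 roll 0.01
side 378 [489.5  -9.4] [167.7  39.9] 88.73558044433594 z 0.1542 slope [-0.015 -0.019]
top 473 [487.2 -14.6] [168.1  39.7] 88.30902862548828 z 0.1509 slope [ 0.003 -0.001]
t 28.4 tcp [ 0.4965 -0.0143  0.1525] gap 0.0146 F [ 0.8  0.1 -3.1] q [-0.27 -0.22 -0.86  0.38  0.13 -0.21]
travel [ 0.31  -0.051  0.535]
rot [ 0.002 -0.002  0.003]
```

```bash
python3 -m pendant '[{"travel":[0.15,-0.035,0.27],"rot":[0,0,0.003],"fingers":-1},{"travel":[0.31,-0.068,0.535],"rot":[0,0,0.003],"fingers":-1},{"travel":[0.31,-0.068,0.535],"rot":[0,0,0.003],"fingers":-1},{"travel":[0.31,-0.068,0.535],"rot":[0,0,0.003],"fingers":-1},{"travel":[0.31,-0.068,0.535],"rot":[0,0,0.003],"fingers":-1}]'
python3 - <<'E'
from h import *
R1=Rlean(-1.6,32)
for c in ((.495,-.0224,.085),(.5085,-.0227,.072),(.5165,-.023,.063)): rel(np.array(c)+.0315*R1[:,2],R1)
E
```

```text
clock: 28.9
tcp_pos: [0.5007, -0.024, 0.0809]
orientation: [0.277, 0.014, 0.961, -0.004]
wrist_force: [0.3, 0.5, -2.4]
finger_gap: 0.0151
grip_force: 70.9
t 28.9 tcp [ 0.5007 -0.024   0.0809] gap 0.0151 F [ 0.3  0.5 -2.4] q [-0.3  -0.09 -0.98  0.14  0.14 -0.23]
travel [0.023 0.012 0.208]
rot [ 0.     0.002 -0.001]
t 28.9 tcp [ 0.5007 -0.024   0.0809] gap 0.0151 F [ 0.3  0.5 -2.4] q [-0.3  -0.09 -0.98  0.14  0.14 -0.23]
travel [-0.015  0.012  0.36 ]
rot [ 0.     0.002 -0.001]
t 28.9 tcp [ 0.5007 -0.024   0.0809] gap 0.0151 F [ 0.3  0.5 -2.4] q [-0.3  -0.09 -0.98  0.14  0.14 -0.23]
travel [-0.031  0.012  0.459]
rot [ 0.     0.002 -0.001]
```

```bash
python3 -m pendant '[{"travel":[0.023,0.01,0.2],"rot":[0,0,0],"fingers":-1},{"travel":[-0.015,0.01,0.36],"rot":[0,0,0],"fingers":-1},{"travel":[-0.03,0.01,0.45],"rot":[0,0,0],"fingers":-1},{"travel":[-0.03,0.01,0.45],"rot":[0,0,0],"fingers":-1},{"travel":[-0.03,0.01,0.45],"rot":[0,0,0],"fingers":-1},{"travel":[-0.03,0.01,0.45],"rot":[0,0,0],"fingers":-1}]'
python3 bar.py
python3 - <<'E'
from h import *
R1=Rlean(-1.6,32)
rel(np.array([.5165,-.023,.0545])+.0315*R1[:,2],R1)
b=cv2.imread('pics/side_last.png')[140:260,220:380]; t=cv2.imread('pics/top_last.png')[140:240,260:380]
cv2.imwrite('pics/c6.png',np.hstack([cv2.resize(b,(440,330),interpolation=2),cv2.resize(t,(360,330),interpolation=2)]))
E
```

```text
clock: 29.5
tcp_pos: [0.5312, -0.0238, 0.0362]
orientation: [0.276, 0.014, 0.961, -0.004]
wrist_force: [0.9, -0.5, -3.5]
finger_gap: 0.015
grip_force: 70.8
t 29.5 true tcp [ 0.5145 -0.0233  0.0629] F [ 0.9 -0.5 -3.5] 0.01502653051817593
yaw -1.69 lean 32.03 roll 0.06
side 563 [577.5  -9.9] [ 73.4 131.6] 13.161971092224121 z 0.0464 slope [ 0.083 -0.049]
top 155 [523.5  25.8] [69.2 40.2] 89.21502685546875 z 0.0348 slope [-0.017  0.019]
t 29.6 tcp [ 0.5309 -0.0238  0.0358] gap 0.0148 F [ 0.2  0.9 -2.7] q [-0.27  0.07 -0.99 -0.03  0.13 -0.21]
travel [0.019 0.003 0.067]
rot [-0.     0.    -0.002]
```

View pics/c6.png

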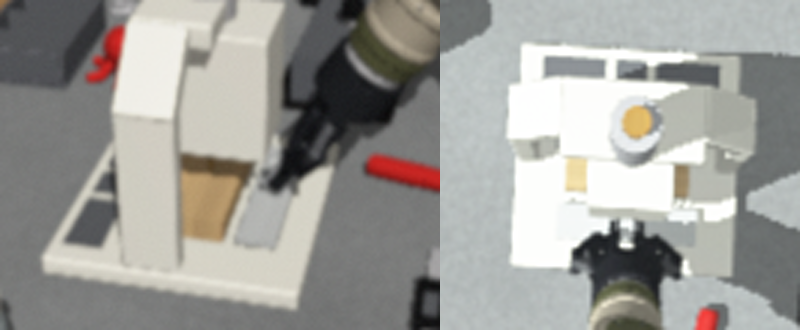

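Run:
```python
from h import *
for n,dz in(('side',.0018),('top',-.001)):
  b=cv2.imread(f'pics/{n}_last.png'); W=cloud(n,np.load(f'{n}_last.npy'))
  k=(W[...,0]>.47)&(W[...,0]<.57)&(abs(W[...,1]+.02)<.12)&(abs(W[...,2]-.0364-dz)<.0055)&(b[...,2].astype(int)-b[...,0]<20)&(b.max(2)>60)
  m=cv2.connectedComponentsWithStats(k.astype(np.uint8))
  for i in range(1,m[0]):
    if m[2][i,4]>15: 
      P=W[m[1]==i]; r=cv2.minAreaRect((P[:,:2]*1000).astype(np.float32)); print(n,len(P),np.round(r[0],1),np.round(r[1],1),round(r[2],1),P.min(0).round(4),P.max(0).round(4))
  # blank
  k=(W[...,0]>.45)&(W[...,0]<.75)&(abs(W[...,1])<.12)&(abs(W[...,2]-.045-dz)<.007)&(b[...,2].astype(int)-b[...,0]>30)
  Q=W[k]; 
  for x in (.565,.575,.585):
    q=Q[abs(Q[:,0]-x)<.005]; 
    if len(q): print(' blank x',x,q[:,1].min().round(4),q[:,1].max().round(4))
```

```text
side 353 [524.  -20.7] [168.3  40.7] 88.1 [ 0.5039 -0.105   0.0327] [0.5467 0.063  0.0436]
 blank x 0.565 -0.0529 0.0531
 blank x 0.575 -0.0512 0.0532
 blank x 0.585 -0.0523 0.0542
top 145 [523.5  25.8] [69.2 40.2] 89.2 [ 0.5038 -0.0089  0.03  ] [0.544  0.0601 0.0405]
top 136 [517.9 -76.2] [36.7 62.2] 0.3 [ 0.4997 -0.1074  0.0302] [ 0.5364 -0.0451  0.0405]
 blank x 0.565 -0.0983 0.0462
 blank x 0.575 -0.0983 0.0465
 blank x 0.585 -0.0982 0.0466
```

```bash
python3 -m pendant '[{"travel":[0.01,0,0.03],"rot":[0,0,0],"fingers":-1},{"travel":[0.02,0,0.065],"rot":[0,0,0],"fingers":-1},{"travel":[0.02,0,0.065],"rot":[0,0,0],"fingers":-1},{"travel":[0.02,0,0.065],"rot":[0,0,0],"fingers":-1},{"travel":[0.02,0,0.065],"rot":[0,0,0],"fingers":-1}]'
python3 -m pendant '[{"travel":[-0.02,0,0.0125],"rot":[0,0,0],"fingers":-1},{"travel":[-0.04,0,0.025],"rot":[0,0,0],"fingers":-1},{"travel":[-0.05,0,0.031],"rot":[0,0,0],"fingers":-1},{"travel":[-0.05,0,0.031],"rot":[0,0,0],"fingers":-1},{"travel":[-0.05,0,0.031],"rot":[0,0,0],"fingers":-1}]'
python3 bar.py | head -2
```

```text
clock: 30.1
tcp_pos: [0.5333, -0.0239, 0.0278]
orientation: [0.276, 0.014, 0.961, -0.004]
wrist_force: [-8.3, 0.2, 12.0]
finger_gap: 0.0149
grip_force: 73.2
clock: 30.6
tcp_pos: [0.54, -0.0241, 0.0278]
orientation: [0.276, 0.014, 0.961, -0.004]
wrist_force: [-11.3, 0.1, 14.0]
finger_gap: 0.015
grip_force: 73.9
t 30.6 true tcp [ 0.5233 -0.0236  0.0545] F [-11.3   0.1  14. ] 0.014978445144400268
yaw -1.71 lean 32.03 roll 0.05
```

```bash
python3 -m pendant '[{"travel":[-0.003,0,-0.005],"rot":[0,0,0],"fingers":-1},{"travel":[-0.013,0,0.002],"rot":[0,0,0],"fingers":-1},{"travel":[-0.025,0,0.008],"rot":[0,0,0],"fingers":-1},{"travel":[-0.025,0,0.008],"rot":[0,0,0],"fingers":-1},{"travel":[-0.025,0,0.008],"rot":[0,0,0],"fingers":-1}]'
python3 bar.py | head -2
python3 -m pendant '[{"travel":[-0.007,0,0.0045],"rot":[0,0,0],"fingers":-1},{"travel":[-0.007,0,0.0045],"rot":[0,0,0],"fingers":-1},{"travel":[-0.007,0,0.0045],"rot":[0,0,0],"fingers":-1}]'
```

```text
clock: 31.2
tcp_pos: [0.543, -0.0241, 0.0278]
orientation: [0.275, 0.014, 0.961, -0.003]
wrist_force: [-4.1, -0.4, 3.2]
finger_gap: 0.0145
grip_force: 72.1
t 31.2 true tcp [ 0.5264 -0.0237  0.0545] F [-4.1 -0.4  3.2] 0.014451228759667917
yaw -1.7 lean 31.95 roll 0.07
clock: 31.6
tcp_pos: [0.5432, -0.0241, 0.0278]
orientation: [0.275, 0.015, 0.961, -0.004]
wrist_force: [-10.6, -0.3, 12.8]
finger_gap: 0.0149
grip_force: 73.8
```

```bash
cat > gap.py <<'E'
from h import *
print(env.get_state()['tcp_pos'].round(4),env.get_state()['wrist_force'].round(1))
for n,dz in(('side',.0018),('top',-.001)):
  b,d=env.read_camera(n); cv2.imwrite(f'pics/{n}_last.png',b); np.save(f'{n}_last.npy',d); W=cloud(n,d)
  k=(W[...,0]>.48)&(W[...,0]<.58)&(abs(W[...,1]+.02)<.12)&(abs(W[...,2]-.028-dz)<.005)&(b[...,2].astype(int)-b[...,0]<20)&(b.max(2)>60)
  m=cv2.connectedComponentsWithStats(k.astype(np.uint8))
  for i in range(1,m[0]):
    if m[2][i,4]>25:
      P=W[m[1]==i]; r=cv2.minAreaRect((P[:,:2]*1000).astype(np.float32)); print(n,len(P),np.round(r[0],1),np.round(r[1],1),round(r[2],1),P.min(0).round(4),P.max(0).round(4))
  k=(W[...,0]>.45)&(W[...,0]<.75)&(abs(W[...,1])<.12)&(abs(W[...,2]-.045-dz)<.006)&(b[...,2].astype(int)-b[...,0]>30)
  Q=W[k]; f=np.array([(y,Q[abs(Q[:,1]-y)<.005,0].min()) for y in np.arange(-.1,.08,.01) if (abs(Q[:,1]-y)<.005).sum()>6])
  q=Q[abs(Q[:,0]-.575)<.006]; print(' blank front median',np.median(f[:,1]).round(4),'y',q[:,1].min().round(4),q[:,1].max().round(4))
E
python3 gap.py
```

```text
[ 0.5432 -0.0241  0.0278] [-10.6  -0.3  12.8]
side 330 [536.9  -9. ] [147.3  41.8] 89.3 [ 0.5157 -0.0829  0.025 ] [0.5585 0.0646 0.0338]
 blank front median 0.5591 y -0.0527 0.0551
top 124 [530.8  29.4] [51.3 61.9] 1.9 [ 0.5046 -0.0018  0.0223] [0.5564 0.0605 0.032 ]
top 98 [533.2 -84.4] [62.8 41.4] 73.3 [ 0.5045 -0.1153  0.0223] [ 0.5515 -0.0491  0.0317]
 blank front median 0.5574 y -0.0984 0.0465
```

```bash
python3 -m pendant '[{"travel":[-0.003,0,-0.005],"rot":[0,0,0],"fingers":-1},{"travel":[-0.003,0,-0.005],"rot":[0,0,0],"fingers":-1},{"travel":[-0.003,0,-0.005],"rot":[0,0,0],"fingers":-1}]'
python3 -m pendant '[{"travel":[-0.007,0,0.0045],"rot":[0,0,0],"fingers":-1},{"travel":[-0.014,0,0.009],"rot":[0,0,0],"fingers":-1},{"travel":[-0.014,0,0.009],"rot":[0,0,0],"fingers":-1},{"travel":[-0.014,0,0.009],"rot":[0,0,0],"fingers":-1}]'
```

```text
clock: 32.0
tcp_pos: [0.5434, -0.0239, 0.0278]
orientation: [0.274, 0.014, 0.961, -0.003]
wrist_force: [-0.9, 1.2, -1.7]
finger_gap: 0.0148
grip_force: 71.3
clock: 32.4
tcp_pos: [0.5453, -0.024, 0.0278]
orientation: [0.274, 0.014, 0.961, -0.003]
wrist_force: [-1.9, 0.1, -3.0]
finger_gap: 0.0151
grip_force: 71.4
```

```bash
for r in a; do
python3 -m pendant '[{"travel":[-0.007,0,0.0045],"rot":[0,0,0],"fingers":-1},{"travel":[-0.007,0,0.0045],"rot":[0,0,0],"fingers":-1}]'
python3 -m pendant '[{"travel":[-0.007,0,0.0045],"rot":[0,0,0],"fingers":-1},{"travel":[-0.007,0,0.0045],"rot":[0,0,0],"fingers":-1}]'
done
python3 gap.py
```

```text
clock: 32.6
tcp_pos: [0.5454, -0.024, 0.0278]
orientation: [0.274, 0.015, 0.962, -0.004]
wrist_force: [-10.9, -0.7, 8.3]
finger_gap: 0.0153
grip_force: 73.4
clock: 32.8
tcp_pos: [0.5454, -0.024, 0.0278]
orientation: [0.274, 0.015, 0.962, -0.004]
wrist_force: [-19.5, -0.7, 17.8]
finger_gap: 0.0152
grip_force: 75.4
[ 0.5454 -0.024   0.0278] [-19.5  -0.7  17.8]
side 326 [539.2  -9.6] [147.7  41.1] 88.2 [ 0.5176 -0.084   0.0249] [0.5604 0.0648 0.0344]
 blank front median 0.5591 y -0.0497 0.0524
top 102 [536.  44.] [40.3 40.1] 1.3 [0.5154 0.0237 0.0221] [0.5563 0.0636 0.0316]
top 94 [532.5 -88.1] [40.6 40.1] 87.5 [ 0.5117 -0.1078  0.0225] [ 0.5521 -0.0674  0.0316]
 blank front median 0.5572 y -0.0984 0.0467
```

```bash
python3 -m pendant '[{"travel":[0.012,0,-0.008],"rot":[0,0,0],"fingers":-1},{"travel":[0.012,0,-0.008],"rot":[0,0,0],"fingers":-1},{"travel":[0.012,0,-0.008],"rot":[0,0,0],"fingers":-1}]'
python3 -m pendant '[{"travel":[0,0,0],"rot":[0,0,0],"fingers":1},{"travel":[0,0,0],"rot":[0,0,0],"fingers":1},{"travel":[0,0,0],"rot":[0,0,0],"fingers":1},{"travel":[0,0,0],"rot":[0,0,0],"fingers":1},{"travel":[0,0,0],"rot":[0,0,0],"fingers":1}]'
python3 -m pendant '[{"travel":[0,0,-0.2],"rot":[0,0,0],"fingers":1},{"travel":[0,0,-0.5],"rot":[0,0,0],"fingers":1},{"travel":[0,0,-0.9],"rot":[0,0,0],"fingers":1},{"travel":[0,0,-0.9],"rot":[0,0,0],"fingers":1},{"travel":[0,0,-0.9],"rot":[0,0,0],"fingers":1}]'
python3 gap.py
```

```text
clock: 33.2
tcp_pos: [0.5453, -0.0239, 0.0279]
orientation: [0.274, 0.014, 0.962, -0.003]
wrist_force: [-7.1, 0.3, 4.6]
finger_gap: 0.0148
grip_force: 72.4
clock: 33.7
tcp_pos: [0.5463, -0.0242, 0.0285]
orientation: [0.275, 0.014, 0.961, -0.003]
wrist_force: [0.3, -0.5, 0.1]
finger_gap: 0.085
grip_force: 0.0
clock: 34.2
tcp_pos: [0.49, -0.0231, 0.1224]
orientation: [0.277, 0.014, 0.961, -0.004]
wrist_force: [0.5, 1.1, -0.3]
finger_gap: 0.0857
grip_force: 0.0
[ 0.49   -0.0231  0.1224] [ 0.5  1.1 -0.3]
side 386 [537.8 -22.1] [172.5  41.6] 88.2 [ 0.516  -0.1084  0.0252] [0.5602 0.0645 0.0346]
 blank front median 0.5593 y -0.0532 0.0558
top 143 [536.8  23.1] [79.4 39.3] 87.5 [ 0.5164 -0.0162  0.0222] [0.5565 0.0636 0.0314]
top 130 [531.6 -72.3] [38.  77.1] 4.2 [ 0.5106 -0.1114  0.0221] [ 0.5521 -0.0346  0.0317]
 blank front median 0.5575 y -0.0984 0.0466
```

```bash
python3 -m pendant '[{"travel":[0.2,0,-0.4],"rot":[0,0,0],"fingers":1},{"travel":[0.4,0,-0.8],"rot":[0,0,0],"fingers":1},{"travel":[0.4,0,-0.8],"rot":[0,0,0],"fingers":1},{"travel":[0.4,0,-0.8],"rot":[0,0,0],"fingers":1}]'
cat > fin.py <<'E'
from h import *
W={}
for n,dz in(('side',.0018),('top',-.001)):
  b,d=env.read_camera(n); W=cloud(n,d); col=b[...,2].astype(int)-b[...,0]
  bar=(W[...,0]>.5)&(W[...,0]<.58)&(abs(W[...,1]+.02)<.11)&(abs(W[...,2]-.028-dz)<.0045)&(col<25)
  bl=(W[...,0]>.53)&(W[...,0]<.6)&(abs(W[...,1]+.02)<.09)&(abs(W[...,2]-.045-dz)<.005)&(col>30)
  e=[];g=[];bk=[]
  for y in np.arange(-.1,.07,.01):
    a=W[bar&(abs(W[...,1]-y)<.005)][:,0]; c=W[bl&(abs(W[...,1]-y)<.005)][:,0]
    if len(a)>8: e.append((y,a.max())); bk.append((y,a.min()))
    if len(c)>6: g.append((y,c.min()))
  for nm,q in(('edge',e),('back',bk),('blank',g)):
    q=np.array(q); 
    if len(q)>2: m=np.polyfit(q[:,0],q[:,1],1); print(n,nm,len(q),'x(-.024)=%.4f'%np.polyval(m,-.024),'slope deg %.2f'%np.degrees(m[0]),(q[:,1]*1000).round(0))
  P=W[bar]; print(n,'bar y',np.sort(P[:,1])[[5,-6]].round(4),'z',np.median(P[:,2]).round(4),'z by end',np.median(P[P[:,1]>.03,2]).round(4),np.median(P[P[:,1]<-.06,2]).round(4))
  Q=W[(W[...,0]>.47)&(W[...,0]<.57)&(abs(W[...,1]+.02)<.03)&(W[...,2]>.045)&(W[...,2]<.08)]; print('fin',len(Q),Q.min(0).round(3) if len(Q) else '',Q.max(0).round(3) if len(Q) else '')
E
python3 fin.py
```

```text
clock: 34.7
tcp_pos: [0.3976, -0.0204, 0.176]
orientation: [0.275, 0.015, 0.961, -0.004]
wrist_force: [1.2, -0.7, 0.4]
finger_gap: 0.0853
grip_force: 0.0
side edge 17 x(-.024)=0.5559 slope deg 4.34 [542. 541. 556. 557. 556. 557. 558. 558. 557. 558. 559. 559. 560. 559.
 560. 558. 559.]
side back 17 x(-.024)=0.5177 slope deg 2.53 [517. 516. 517. 504. 518. 518. 518. 518. 519. 519. 519. 521. 519. 520.
 520. 521. 521.]
side blank 11 x(-.024)=0.5584 slope deg 1.51 [558. 558. 558. 559. 559. 559. 559. 560. 559. 560. 560.]
side bar y [-0.1061  0.0622] z 0.0299 z by end 0.0297 0.0299
fin 138 [ 0.518 -0.049  0.045] [0.569 0.007 0.072]
top edge 14 x(-.024)=0.5444 slope deg 3.42 [571. 552. 551. 529. 525. 525. 528. 528. 527. 556. 556. 556. 556. 567.]
top back 14 x(-.024)=0.5083 slope deg 1.38 [508. 508. 511. 504. 504. 507. 517. 502. 509. 509. 505. 512. 512. 512.]
top blank 6 x(-.024)=0.5569 slope deg 0.74 [557. 554. 557. 558. 557. 558.]
top bar y [-0.1225  0.0781] z 0.0259 z by end 0.0263 0.0256
fin 12 [ 0.516 -0.03   0.046] [ 0.523 -0.016  0.072]
```

```bash
python3 -c "
from workcell import env
print(env.get_state()['clock'],env.hand_in())"
```

```text
the job is handed in; nothing more can be done
34.8 None
```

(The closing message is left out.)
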